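Load the oiler flask and hold it down

ROBOT

A 6-joint arm with a two-finger parallel gripper is mounted at the origin on the work surface. World frame = base frame: x ahead of the robot, y to its left, z up, the work surface at z = 0. Lengths are in m, angles in rad, forces in N, time in s.
With the tool pointing down it reaches from about 0.375 to 0.9 m from the base axis. Payload 3.1 kg.
Tool frame: the origin (TCP) lies midway between the tips of the shut fingers; the grasp point (between the pads) lies grip_point_offset behind it (grip_point_offset is the distance from the TCP to the grasp point, in m); y points along the fingers, z is the direction in which the jaws open and shut, and the axes are right-handed (so a half turn about y gives the same grasp; the last joint's range is limited). The gripper opens to 87 mm and grips with 3 to 60 N. Pads are 19 mm wide; open, the fingers measure 117 mm over their backs; the gripper's body (75 mm by 190 mm) begins 51 mm behind the grasp point.
Start: joints at [-1.409, 0.527, 1.433, -0, 1.181, -0.178], TCP at [0.209, -0.589, 0.187] pointing down, gripper open.
Joint ranges: [-3.08, 3.08], [-0.75, 2.2], [0.22, 2.44], [-1.43, 4.57], [0, 2.65], [-2.85, 2.85]. Speed limits (rad/s): [2.79, 2.79, 3.14, 3.14, 3.14, 3.14].

INTERFACE

Orientations are given as a unit quaternion [x, y, z, w].
In Python, from rig import * gives the robot as it stands.
- The arm moves only by the tool jog_arm, never from a script. Its argument "increments" is a list that holds one entry, the list of rows, each a list of 7 numbers: the turn, a rotation vector about the world's x, y, z in degrees, then the shift along the world's x, y, z in m, then the closure, from -1 (fully open) to 1 (shut), so that 0 is half open. In form: [[[rx, ry, rz, x, y, z, jaw], ...]]. A call has 1 to 8 rows; each row is the pose to reach, as a shift and turn from the pose measured when the call began; what a row does not reach only later rows make up. A row lasts 1/10 s, in which the tool goes at most 50 mm and 8.59 degrees, less where a joint would pass 70% of its speed; a pose out of reach is approached as far as the arm can. A call with a gripper value outside its range is refused whole. The fingers move at their own pace and stop on an object; "squeeze" is the grip in N (left out, the last holds). Time passes only in rows, so rows that repeat a pose let the fingers close. It gives the time, the measured TCP pose, the force and the opening at its end, in the units of the state.
- get_obs(): the state, without advancing time (a new reading comes with each control period).
- camera(name): name is "side" or "top" or "wrist"; returns the picture (400x640x3 uint8, red, green, blue); there is no depth.
- camera_info(name): a dict with "K" (3x3 intrinsics, pixels), "k1" (the pictures are not rectified: a ray, as slopes to the right and down, at radius r is drawn at 1 + k1 r^2 times it, then the intrinsics apply), "R" (3x3) and "t" (3): a world point X has camera coordinates R X + t. Camera axes: x right, y down, z forward; pixel columns grow to the right and rows downward; lengths in m; the calibration is good to about 2 mm. A picture is of the moment at which its call begins: read the wrist's pose just before it. camera_info takes no time and is no camera call; for the wrist camera it gives the pose at the moment of the call.
- hand_in(): hands the job in, once; it reports no verdict.
The state is a dict: "time": time; "q": joint angles; "joint_velocities": joint speeds; "joint_torque": joint torques, N m; "position": TCP position; "tool_rot": TCP orientation; "ft_force": force on the tool from outside, world axes, zero at the start; "moment": the same for the moment, N m; "grip_width": finger opening in m.
Only numpy, scipy, OpenCV 4.12 (cv2) and the standard library are available. Lean on these libraries where they do the work, as an engineer would, in place of code of your own. Each camera call takes 0.05 s, during which the arm holds its last target.

TASK

The slicer's oiler doses only while its flask is held down. Lift the tall tin out of the sprung ring cradle and stand it upright in the one empty cell of the divided crate; then seat the round flask upright in the ring, push it down all the way to the stop with the flask (not by pushing the ring itself), and finish while still holding it down there. Leave the other jars, bottles and small things where they are.

Things in the scene. Friction and masses are not known exactly. Their poses are not given: they have to be found in the camera images.
- cradle: Fixed sprung ring cradle: grey base plate 110 (its x) x 170 (its y) x 12 mm high, with two upright guide posts 62 mm either side of the centre along its y, posts 95 mm high, and a horizontal steel ring riding on them on springs. Origin: centre of the plate's underside, on the counter; z up. The ring's axis passes through it. Position and yaw vary.
- ring_mouth (a point): Centre of the upper face of the steel ring (outer diameter 84, hole 60, 12 mm thick). Moves with the ring; 70 mm above the counter when the ring is up. Between ring and base plate is open space, 46 mm high when the ring is up.
- cradle_ring (a joint): How far the ring is pressed straight down, in m: 0 = up, 0.018 = on its hard stop. The spring starts at about 8 N and rises 0.5 N per mm to 17 N at the stop; the ring alone weighs 1 N and the flask's weight alone does not move it, so some 12 to 14 N of push on the seated flask brings it to the stop. It springs back up when let go.
- tin: Tall slim straight steel tin with a paper label, diameter 48, height 130 mm, about 0.3 kg. Origin: centre of its underside. At the start it stands loosely inside the ring on the cradle's base plate (underside 12 mm above the counter), sticking up 72 mm above the ring.
- flask: Round aluminium flask, about 0.3 kg, standing on the counter on a flat foot of 44 mm diameter. Ball belly 80 mm diameter with its centre 34 mm above the underside; straight neck 28 mm diameter from 78 to 132 mm above the underside, then a black stopper 31 mm diameter up to 140 mm. Origin: centre of its underside, z along the neck. Seated upright in the ring the belly rests on the hole's upper edge and its underside is 8 mm below the ring's upper face (ring_mouth).
- crate: Fixed wooden crate, 150 x 150 mm outside, 60 mm high, walls, dividers and floor 6 mm, divided 2 x 2 into cells 66 mm square. Origin: centre of its underside. It stands on either side of the cradle at any yaw; three of its cells hold jars up to 88 mm tall, one is empty.
- free_cell (a point): Centre of the floor of the empty cell (36 mm along the crate's x and 36 mm along its y from the crate's centre, 6 mm above the counter).
- jar_a: Glass jar, 52 mm diameter, 85 mm tall, in a crate cell; leave it. Origin: centre of its underside.
- jar_b: Steel can, 52 mm diameter, 75 mm tall, in a crate cell; leave it. Origin: centre of its underside.
- jar_c: Glass jar, 52 mm diameter, 88 mm tall, in a crate cell; leave it. Origin: centre of its underside.
- spray: White plastic tub bottle with a wide white lid, 60 mm diameter, 160 mm tall, standing beyond the cradle; leave it. Origin: centre of its underside.
- brine_jar: Glass jar, 68 mm diameter, 100 mm tall, standing beyond the cradle; leave it. Origin: centre of its underside.
- weight: Brass weight, 50 mm diameter, 60 mm tall, standing beyond the cradle; leave it. Origin: centre of its underside.
- dish: Shallow steel bowl, 60 mm diameter, 30 mm high, between cradle and robot; leave it. Origin: centre of its underside.
- screwdriver: Screwdriver with an orange handle lying on the counter far to the left; leave it. Origin: under its middle.
Mind the look-alikes: they are no part of the job. Several things have the shape of the crate; the one meant has the colours described above.

How it is judged:
On the way:
1. the tall tin stands upright and released in the crate's empty cell (horizontal distance between tin and free_cell below 0.014 m and z of tin in the frame of free_cell below 0.006 m and angle between tin's own z axis and vertical below 0.12 rad and contact force between the fingers and tin below 0.1 N and linear speed of tin below 0.03 m/s), for 0.2 s.
At the end, for the whole second after the job is handed in: Tin released, at rest in the empty cell: on its floor, 14 mm, 0.12 rad. Flask in the ring: 6 mm off axis, foot 2 to 14 mm below ring top, tilt under 0.13 rad, touched by the fingers, over 6 N on the ring, ring at least 14.5 of 18 mm down; robot not touching the cradle (all of step 1 and value of joint cradle_ring above 0.0145 m and horizontal distance between flask and ring_mouth below 0.006 m and z of flask in the frame of ring_mouth between -0.014 and -0.002 m and angle between flask's own z axis and vertical below 0.13 rad and contact force between flask and cradle_ring above 6 N and contact force between the fingers and flask above 2 N and contact force between each of the arm, the fingers and cradle below 0.5 N); the arm keeps its last pose, push and grip.
It fails at once if another jar, bottle, weight, bowl or the screwdriver is shifted by more than 30 mm or tipped over (distance of any of jar_a, jar_b, jar_c, spray, brine_jar, weight, dish, screwdriver from where it was at the start of the episode above 0.03 m or angle between any of jar_a, jar_b, jar_c, spray, brine_jar, weight, dish's own z axis and vertical above 0.5 rad).
It also fails if it takes over 54 s, if anything falls off the work surface, if the arm or the gripper's body presses on something with over 40 N, if the wrist force passes 120 N, or if a joint passes its speed limit or range.

## Working session

There is one attempt and no reset: what is moved stays moved. The work goes in short steps, Python scripts to look and compute and a tool call to move; the robot and the scene stay as the last step left them, time stands still between calls to the robot, and variables do not carry over. Pictures are saved under pics/ and viewed, and the job is handed in when it is done.

Besides the shell and the picture viewer there is one more tool, called by a JSON object that holds its "api" and its "payload", one argument or row to a line. jog_arm: Moves the arm, as the interface text tells. Its arguments: {"type":"object","properties":{"increments":{"type":"array","items":{"type":"array","items":{"type":"array","items":{"type":"number"}}}},"squeeze":{"type":"number"}},"required":["increments"]}

```bash
ls; mkdir -p pics
python3 - <<'E'
from rig import *
import cv2
print(get_obs())
for n in ("side","top","wrist"):
    i=camera_info(n); print(n,i)
    cv2.imwrite(f"pics/{n}0.png",camera(n)[:,:,::-1])
E
```

```text
pics
{'time': 0.0, 'q': array([-1.40848069e+00,  5.28437019e-01,  1.43388029e+00, -1.40718564e-05,
        1.18136416e+00, -1.78446066e-01]), 'joint_velocities': array([ 0.00029549,  0.0004619 , -0.00106055, -0.00104159, -0.00289277,
       -0.00035453]), 'joint_torque': array([ 1.31328718e-03, -4.40029407e+01, -1.76595891e+01,  6.34506997e-02,
        5.82030870e-02, -1.55038115e-04]), 'position': array([ 0.20880461, -0.58825625,  0.1858966 ]), 'tool_rot': array([-0.11989584,  0.69760588, -0.69612884,  0.11989856]), 'ft_force': array([ 0.47698371,  0.45767235, -0.15182219]), 'moment': array([0.00353524, 0.04637548, 0.03502451]), 'grip_width': 0.08684936411704566}
side {'K': array([[512.23714624,   0.        , 325.77416355],
       [  0.        , 512.23714624, 197.10887452],
       [  0.        ,   0.        ,   1.        ]]), 'k1': 0.04036760768043617, 'R': array([[ 0.69210715,  0.7214331 , -0.02284661],
       [ 0.37828561, -0.38950213, -0.83975478],
       [-0.6147257 ,  0.57255774, -0.54248497]]), 't': array([-0.4812282 , -0.07611736,  1.9457426 ])}
top {'K': array([[414.51092636,   0.        , 326.76548795],
       [  0.        , 414.51092636, 199.26990831],
       [  0.        ,   0.        ,   1.        ]]), 'k1': -0.022461023653810218, 'R': array([[-0.01230808, -0.99980579, -0.01539137],
       [-0.99692168,  0.01346163, -0.0772396 ],
       [ 0.07743179,  0.01439332, -0.99689375]]), 't': array([0.13635255, 0.52317086, 1.22474004])}
wrist {'K': array([[353.22346895,   0.        , 319.07152462],
       [  0.        , 353.22346895, 200.66941658],
       [  0.        ,   0.        ,   1.        ]]), 'k1': 0.011535721412075307, 'R': array([[ 0.33548912, -0.94204268, -0.00162684],
       [-0.91241272, -0.32536577,  0.24827433],
       [-0.23441433, -0.08180898, -0.9686884 ]]), 't': array([-0.62558603, -0.03027869,  0.38949734])}
```

View pics/side0.png

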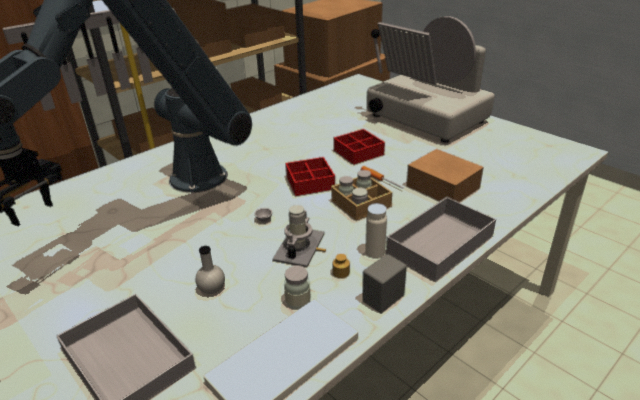

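View pics/top0.png

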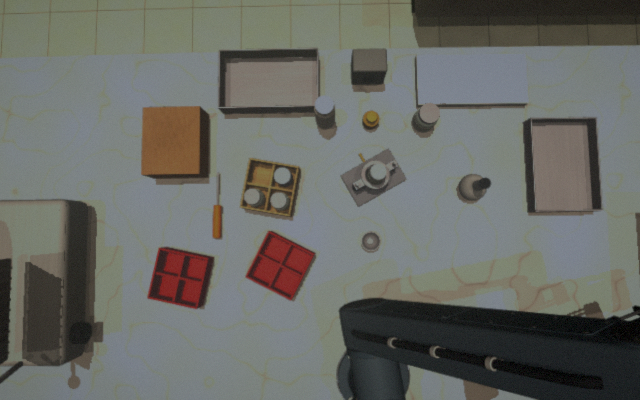

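View pics/wrist0.png

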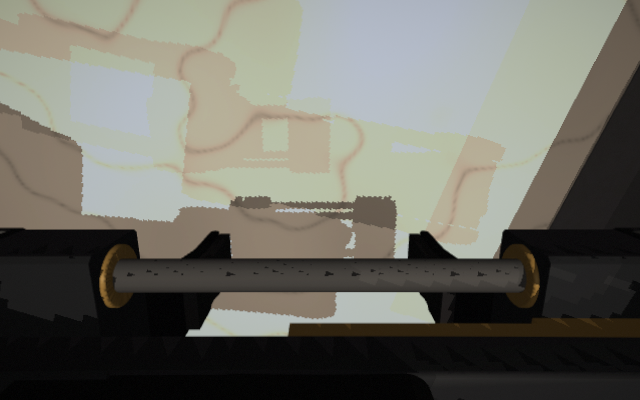

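Candidate crates in the top view are the wooden one at (270,188), which holds three jars, and two red ones at (181,277) and (281,265). The wooden one fits the description, because it is wood-coloured with three cells filled and the upper-left cell empty. I'll confirm that in enlarged crops.

```bash
cat > h.py <<'E'
import numpy as np, cv2
from scipy.spatial.transform import Rotation as Rot
def dist(info): return np.array([info["k1"],0,0,0,0.])
def proj(info,P):
    P=np.atleast_2d(np.array(P,float)); r=cv2.Rodrigues(info["R"])[0]
    return cv2.projectPoints(P,r,info["t"],info["K"],dist(info))[0].reshape(-1,2)
def ray(info,uv):
    uv=np.array(uv,float).reshape(-1,1,2)
    n=cv2.undistortPoints(uv,info["K"],dist(info)).reshape(-1,2)
    d=np.c_[n,np.ones(len(n))]@info["R"]; o=-info["R"].T@info["t"]
    return o,d
def at_z(info,uv,z):
    o,d=ray(info,uv); z=np.broadcast_to(z,(len(d),))
    return o+d*((z-o[2])/d[:,2])[:,None]
E
python3 - <<'E'
import cv2
t=cv2.imread("pics/top0.png"); s=cv2.imread("pics/side0.png")
def c(im,x,y,w,h,k,n): cv2.imwrite(f"pics/{n}.png",cv2.resize(im[y:y+h,x:x+w],None,fx=k,fy=k,interpolation=cv2.INTER_CUBIC))
c(t,230,145,80,80,7,"t_crate"); c(t,335,140,80,75,8,"t_cradle"); c(t,450,165,50,45,10,"t_flask")
c(s,320,160,80,60,9,"s_crate"); c(s,260,195,80,75,8,"s_cradle"); c(s,185,235,60,70,8,"s_flask")
E
```

```text
(no output)
```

View pics/t_crate.png

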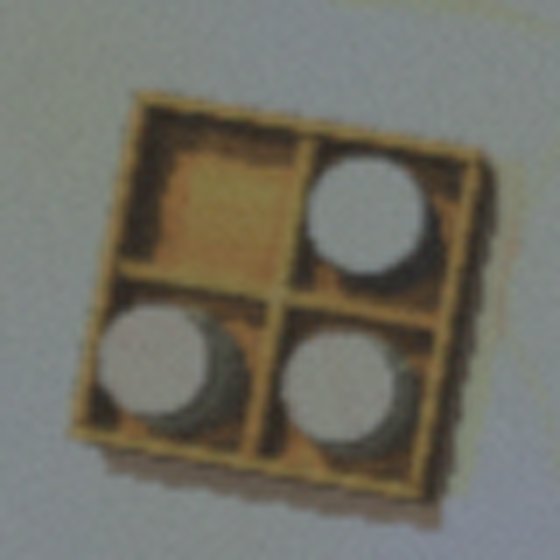

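View pics/t_cradle.png

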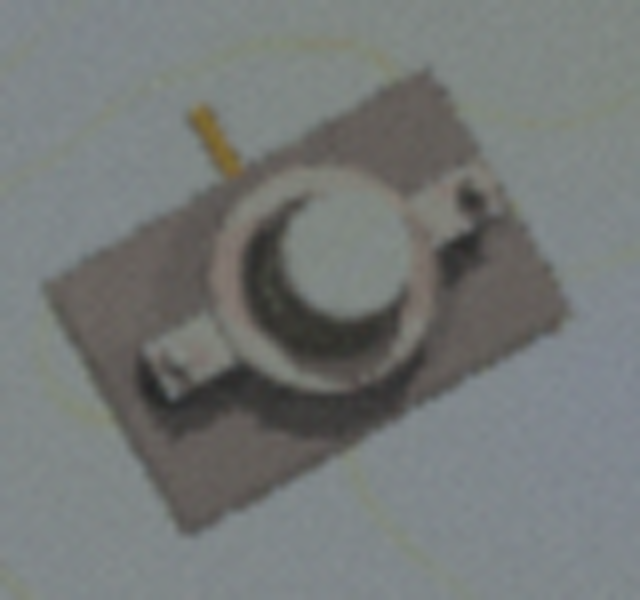

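View pics/t_flask.png

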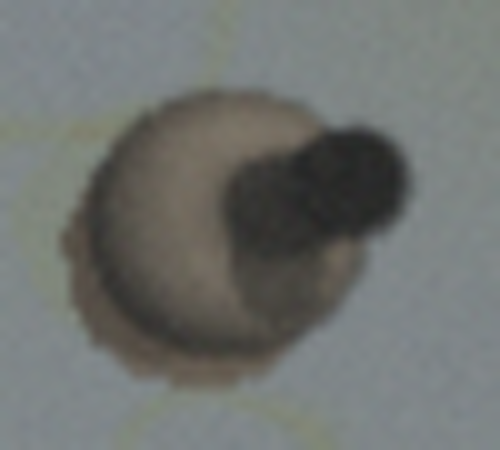

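View pics/s_crate.png

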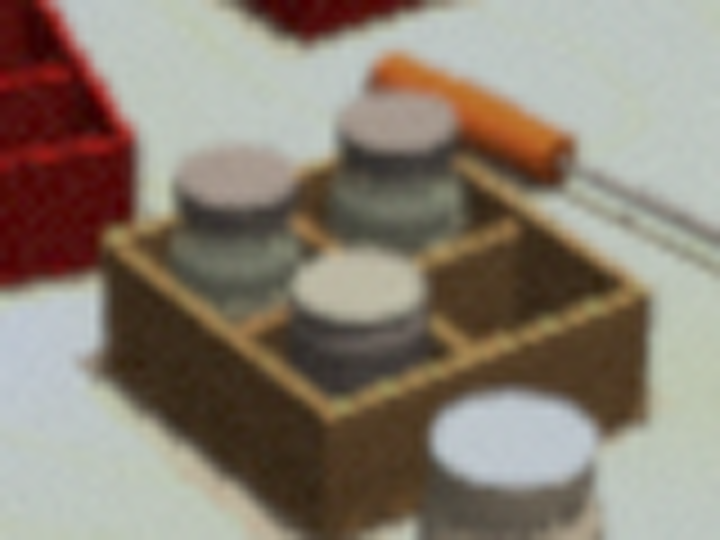

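View pics/s_cradle.png

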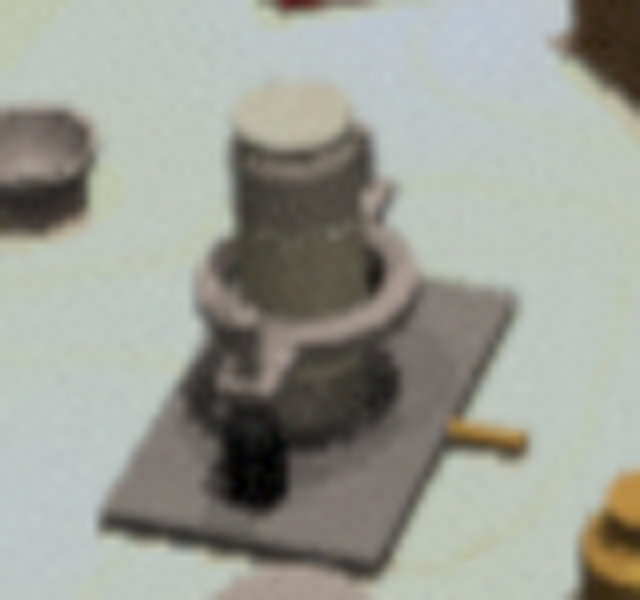

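View pics/s_flask.png

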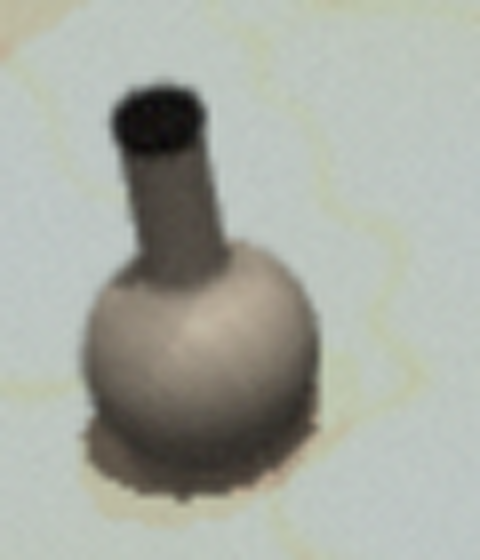

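The wooden crate is confirmed. Its empty cell is the upper-left one in the top view, at crop (215,200). Next I'll measure poses.

```bash
cat > m.py <<'E'
from rig import *
from h import *
T=camera_info("top"); S=camera_info("side")
def px(l,k,o): return (np.array(l,float)+.5)/k-.5+np.array(o)
np.set_printoptions(precision=4,suppress=True)
cr=at_z(T,px([(140,95),(485,152),(428,497),(75,435),(283,298)],7,(230,145)),.06)
print("crate",cr[:,:2], cr[:4,:2].mean(0)); 
pl=at_z(T,px([(45,287),(428,68),(572,315),(190,532)],8,(335,140)),.012)
print("plate",pl[:,:2],pl[:,:2].mean(0))
print("ring",at_z(T,px([(325,280)],8,(335,140)),.07),"tin",at_z(T,px([(347,253)],8,(335,140)),.142))
print("ringpost",at_z(T,px([(185,358),(462,208)],8,(335,140)),.07))
print("flask stop",at_z(T,px([(358,182)],10,(450,165)),.14),"belly",at_z(T,px([(228,222)],10,(450,165)),.034))
pls=at_z(S,px([(512,295),(105,522),(378,572)],8,(260,195)),.012);print("plate side",pls)
print("side tin",at_z(S,px([(292,117)],8,(260,195)),.142),"stop",at_z(S,px([(158,117)],8,(185,235)),.14),"belly",at_z(S,px([(201,354)],8,(185,235)),.034))
print("side crate",at_z(S,px([(112,238),(335,412),(645,288)],9,(320,160)),.06))
for n,uv,z in [("spray",(323,104),.16),("brine",(428,111),.1),("weight",(371,117),.06),("dish",(370,239),.03)]:
    print(n,at_z(T,[uv],z))
E
python3 m.py
```

```text
crate [[0.6465 0.355 ]
 [0.6201 0.2097]
 [0.4758 0.2345]
 [0.5035 0.3819]
 [0.5597 0.2947]] [0.5614 0.2953]
plate [[ 0.5977  0.088 ]
 [ 0.6799 -0.0594]
 [ 0.5842 -0.1116]
 [ 0.5037  0.0347]] [ 0.5914 -0.0121]
ring [[ 0.591  -0.0123  0.07  ]] tin [[ 0.5904 -0.0125  0.142 ]]
ringpost [[ 0.5633  0.0389  0.07  ]
 [ 0.6166 -0.0625  0.07  ]]
flask stop [[ 0.5549 -0.3041  0.14  ]] belly [[ 0.5554 -0.3041  0.034 ]]
plate side [[ 0.5995  0.0826  0.012 ]
 [ 0.5934 -0.1181  0.012 ]
 [ 0.6857 -0.0663  0.012 ]]
side tin [[ 0.5923 -0.0168  0.142 ]] stop [[ 0.5582 -0.3069  0.14  ]] belly [[ 0.5548 -0.306   0.034 ]]
side crate [[0.4794 0.2386 0.06  ]
 [0.6218 0.211  0.06  ]
 [0.6474 0.3517 0.06  ]]
spray [[0.7744 0.1346 0.16  ]]
brine [[ 0.7679 -0.1641  0.1   ]]
weight [[ 0.764  -0.0047  0.06  ]]
dish [[0.4046 0.003  0.03  ]]
```

Run:
```python
import rig; print([n for n in dir(rig) if not n.startswith('__')]); print(getattr(rig,'grip_point_offset',None))
from h import *
o=rig.get_obs(); R=Rot.from_quat(o["tool_rot"]).as_matrix(); np.set_printoptions(precision=4,suppress=True); print(o['position'],R)
print("jaw angle",np.degrees(np.arctan2(R[1,2],R[0,2])))
```

```text
['Unreachable', 'camera', 'camera_info', 'get_obs', 'grip_point_offset', 'hand_in']
0.0187
[ 0.2088 -0.5884  0.1861] [[-0.9425 -0.0003  0.3343]
 [-0.3343  0.0016 -0.9425]
 [-0.0003 -1.     -0.0016]]
jaw angle -70.47131854416652
```

{"api": "jog_arm", "payload": {
  "increments": [
    [[0, 0, 7, 0.025, 0.038, 0.02, -1], [0, 0, 14, 0.05, 0.076, 0.04, -1], [0, 0, 21, 0.075, 0.114, 0.054, -1], [0, 0, 28, 0.1, 0.152, 0.054, -1], [0, 0, 35, 0.125, 0.19, 0.054, -1], [0, 0, 42, 0.15, 0.228, 0.054, -1], [0, 0, 49, 0.175, 0.266, 0.054, -1], [0, 0, 56, 0.2, 0.304, 0.054, -1]]
  ],
  "squeeze": 30
}}

```text
time: 0.95
position: [0.4094, -0.2826, 0.24]
tool_rot: [-0.435, 0.559, -0.557, 0.434]
ft_force: [0.5, -0.3, 0.1]
grip_width: 0.0871
```

{"api": "jog_arm", "payload": {
  "increments": [
    [[0, 0, 7, 0.026, 0.038, 0, -1], [0, 0, 14, 0.052, 0.077, 0, -1], [0, 0, 21, 0.078, 0.115, 0, -1], [0, 0, 28, 0.104, 0.154, 0, -1], [0, 0, 35, 0.13, 0.193, 0, -1], [0, 0, 42, 0.156, 0.231, 0, -1], [0, 0, 45.5, 0.182, 0.27, 0, -1], [0, 0, 45.5, 0.182, 0.27, 0, -1]]
  ]
}}

```text
time: 1.75
position: [0.5938, -0.0077, 0.2396]
tool_rot: [-0.617, 0.345, -0.344, 0.618]
ft_force: [0.1, -0.3, -0.1]
grip_width: 0.0873
```

Run:
```python
from rig import *
from h import *
np.set_printoptions(precision=4,suppress=True)
o=get_obs(); R=Rot.from_quat(o["tool_rot"]).as_matrix(); print(o['time'],o['position'],o['q'],"jaw",np.degrees(np.arctan2(R[1,2],R[0,2])),R[:,1])
W=camera_info("wrist"); im=camera("wrist")[:,:,::-1].copy()
p=proj(W,[[.591,-.013,.142],[.591,-.013,.07]]); print(p)
cv2.imwrite("pics/w1.png",im)
```

```text
1.75 [ 0.5938 -0.0077  0.2396] [-0.2018  0.4297  1.4504  0.0016  1.2615 -0.7553] jaw 31.683850392716103 [ 0.0002  0.0016 -1.    ]
[[312.6149 193.1237]
 [313.746  177.6313]]
```

View pics/w1.png

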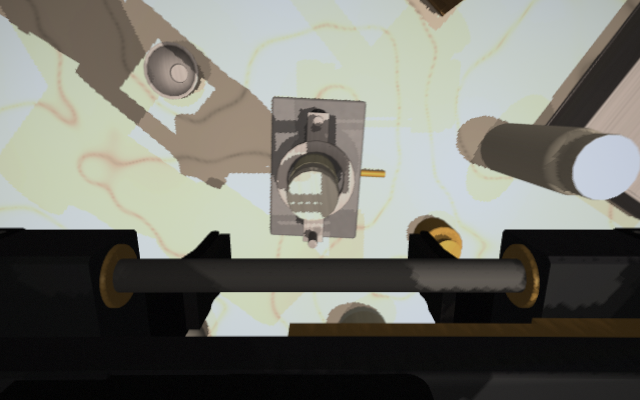

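The wrist view shows the tin top at about (314,194), against a predicted (313,193), so the tin estimate holds. I'll descend.

{"api": "jog_arm", "payload": {
  "increments": [
    [[0, 0, 0, -0.003, -0.005, 0, -1], [0, 0, 0, -0.003, -0.005, -0.03, -1], [0, 0, 0, -0.003, -0.005, -0.06, -1], [0, 0, 0, -0.003, -0.005, -0.09, -1], [0, 0, 0, -0.003, -0.005, -0.115, -1], [0, 0, 0, -0.003, -0.005, -0.134, -1], [0, 0, 0, -0.003, -0.005, -0.134, -1], [0, 0, 0, -0.003, -0.005, -0.134, -1]]
  ]
}}

```text
time: 2.6
position: [0.5886, -0.0165, 0.1057]
tool_rot: [0.617, -0.347, 0.345, -0.616]
ft_force: [0.6, 0.5, 1.0]
grip_width: 0.0869
```

{"api": "jog_arm", "payload": {
  "increments": [
    [[0, 0, 0, 0, 0, 0, -0.3], [0, 0, 0, 0, 0, 0, 0], [0, 0, 0, 0, 0, 0, 1], [0, 0, 0, 0, 0, 0, 1], [0, 0, 0, 0, 0, 0, 1], [0, 0, 0, 0, 0, 0, 1]]
  ],
  "squeeze": 30
}}

```text
time: 3.2
position: [0.5889, -0.0164, 0.1059]
tool_rot: [0.617, -0.346, 0.345, -0.616]
ft_force: [0.7, 0.5, 0.9]
grip_width: 0.0469
```

{"api": "jog_arm", "payload": {
  "increments": [
    [[0, 0, 0, 0, 0, 0.02, 1], [0, 0, 0, 0, 0, 0.05, 1], [0, 0, 0, 0, 0, 0.08, 1], [0, 0, 0, 0, 0, 0.11, 1], [0, 0, 0, 0, 0, 0.125, 1], [0, 0, 0, 0, 0, 0.125, 1], [0, 0, 0, 0, 0, 0.125, 1]]
  ]
}}

```text
time: 3.9
position: [0.5884, -0.0162, 0.2304]
tool_rot: [0.617, -0.347, 0.345, -0.616]
ft_force: [0.3, -0.4, 0.4]
grip_width: 0.0016
```

Run:
```python
from rig import *
from h import *
np.set_printoptions(precision=4,suppress=True)
o=get_obs(); R=Rot.from_quat(o["tool_rot"]).as_matrix(); print(o['time'],o['position'],o['grip_width'],o['ft_force'],R[:,1])
im=camera("side")[:,:,::-1].copy(); S=camera_info("side"); p=o['position']
print(proj(S,[p,p+[0,0,.018-.125+.03]]))
cv2.imwrite("pics/s2.png",cv2.resize(im[120:260,230:370],None,fx=4,fy=4,interpolation=cv2.INTER_CUBIC))
im=camera("top")[:,:,::-1].copy()
cv2.imwrite("pics/t2.png",cv2.resize(im[120:260,250:450],None,fx=4,fy=4,interpolation=cv2.INTER_CUBIC))
im=camera("wrist")[:,:,::-1].copy()
cv2.imwrite("pics/w2.png",im)
```

```text
3.9 [ 0.5884 -0.0162  0.2304] 0.0015890483296552623 [ 0.2816 -0.3817  0.4151] [-0.0027 -0.0003 -1.    ]
[[293.6407 182.7286]
 [295.146  205.3419]]
```

View pics/s2.png

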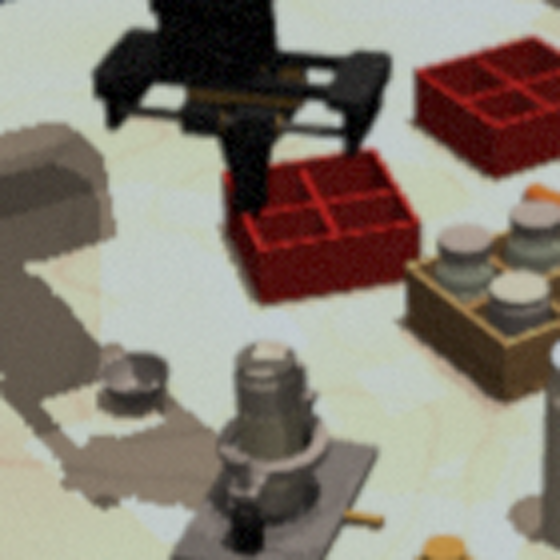

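View pics/w2.png

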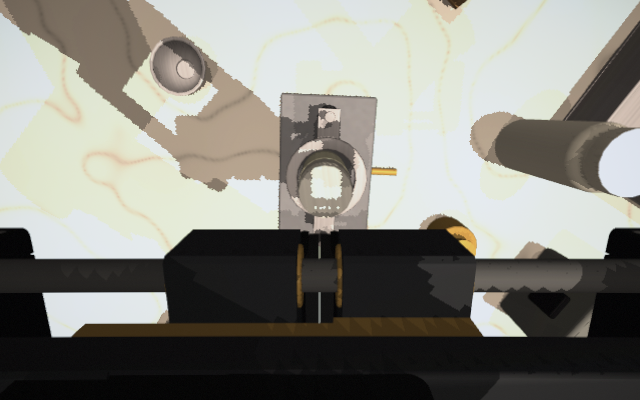

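View pics/t2.png

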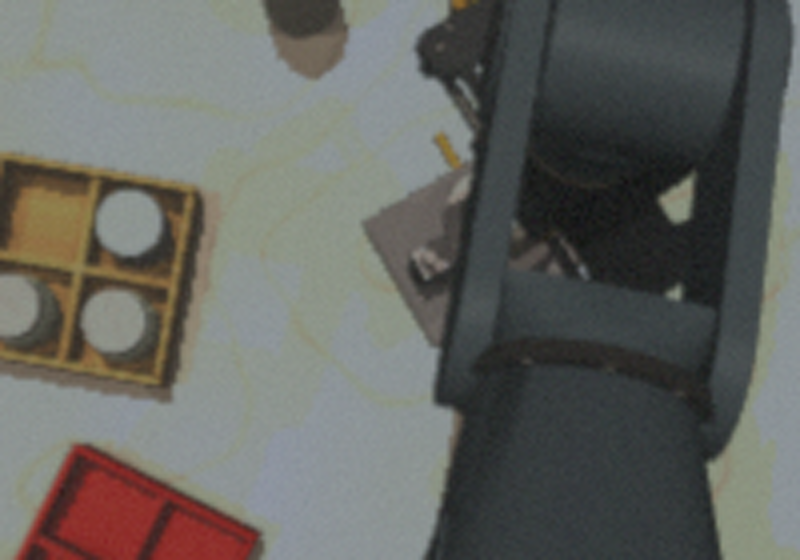

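The grip came up empty: the opening is 0.0016 and the tin is still in the ring. In the side view the finger tips look higher than the projected TCP at (293.6,182.7). I'll zoom in on that.

Run:
```python
from rig import *
from h import *
np.set_printoptions(precision=4,suppress=True)
o=get_obs(); p=o['position']; print(o['time'],p,o['q'],o['grip_width'])
S=camera_info("side"); im=camera("side")[:,:,::-1].copy(); W=camera_info("wrist"); T=camera_info("top")
c=-W["R"].T@W["t"]; print("wristcam",c, "rel",c-p)
R=Rot.from_quat(o["tool_rot"]).as_matrix(); print("wristcam in tool",R.T@(c-p))
x0,y0,k=240,120,7
cr=cv2.resize(im[y0:y0+80,x0:x0+110],None,fx=k,fy=k,interpolation=cv2.INTER_CUBIC)
for q in proj(S,[p,p+[0,0,.0187],p+[0,0,.05]]):
    a=((q+.5-[x0,y0])*k).astype(int); cv2.drawMarker(cr,tuple(int(v) for v in a),(0,255,0),0,10,1)
cv2.imwrite("pics/s3.png",cr)
# wrist predictions of plate/tin
pl=np.array([[.5977,.088,.012],[.6799,-.0594,.012],[.5842,-.1116,.012],[.5037,.0347,.012],[.591,-.013,.07],[.591,-.013,.142]])
print(proj(W,pl)); print("tcp in wrist",proj(W,[p,p+R@[0,-.0187,0]]))
```

```text
4.05 [ 0.5878 -0.0162  0.2292] [-0.2169  0.4343  1.4737 -0.0009  1.2389 -0.7653] 0.00011927834463356307
wristcam [0.5546 0.0403 0.4273] rel [-0.0332  0.0564  0.1981]
wristcam in tool [-0.0661 -0.1979  0.0002]
[[375.4984  94.1555]
 [364.4988 235.7664]
 [276.8535 231.4335]
 [279.4251  90.7475]
 [323.6664 175.789 ]
 [324.4015 191.2753]]
tcp in wrist [[318.4999 225.5843]
 [318.453  236.6274]]
```

View pics/s3.png

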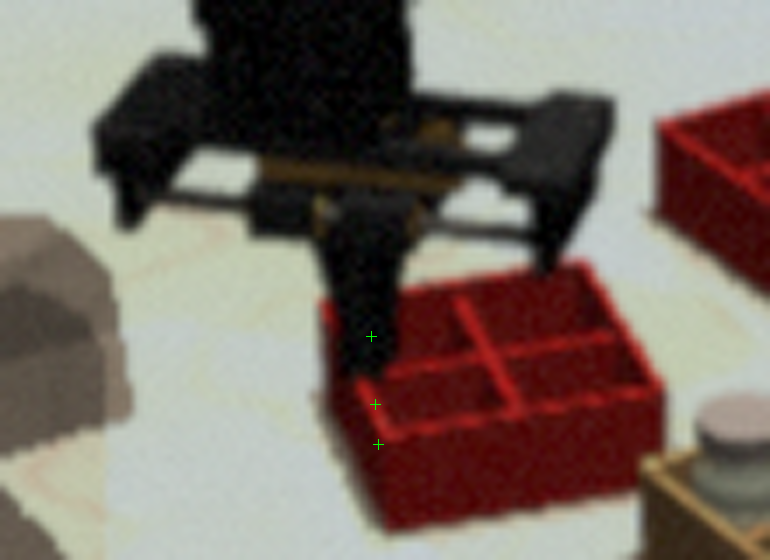

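Run:
```python
from rig import *
from h import *
np.set_printoptions(precision=1,suppress=True)
o=get_obs(); p=o['position']
W=camera_info("wrist"); R=Rot.from_quat(o["tool_rot"]).as_matrix()
for y in (0,-.01,-.02,-.03,-.035,-.04,-.05): print(y,proj(W,[p+R@[x,y,0] for x in (-.0095,0,.0095)])[:,1])
S=camera_info("side")
im=camera("wrist")[:,:,::-1]
cv2.imwrite("pics/w3.png",cv2.resize(im[200:340,240:400],None,fx=5,fy=4.2,interpolation=cv2.INTER_CUBIC))
```

```text
0 [210.3 225.8 240.9]
-0.01 [215.2 231.4 247.3]
-0.02 [220.7 237.7 254.2]
-0.03 [226.8 244.6 262. ]
-0.035 [230.1 248.4 266.1]
-0.04 [233.6 252.3 270.6]
-0.05 [241.2 261.  280.2]
```

View pics/w3.png

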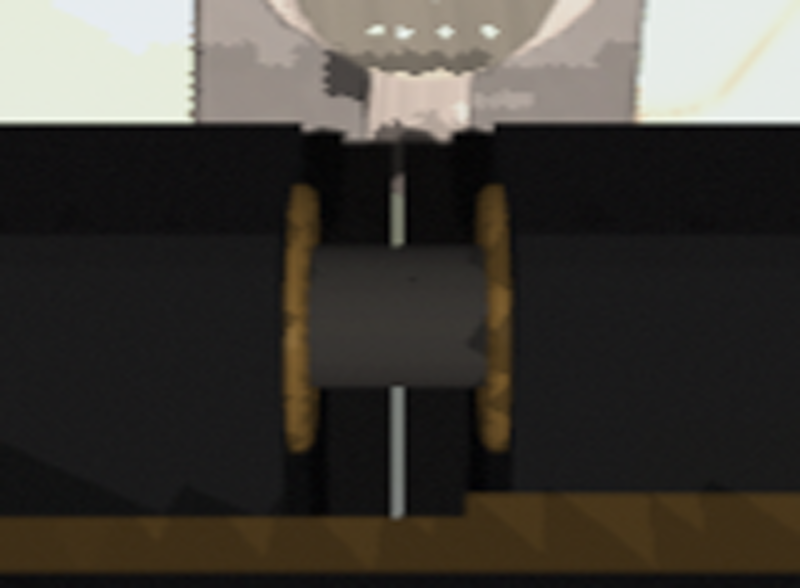

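Two views agree: in the side image, and in the wrist image with the near tip edge at row 233, the real tips sit about 33–38 mm behind the reported TCP. So the first grasp only caught the rim. I'll open, descend deeper in steps and check by picture.

{"api": "jog_arm", "payload": {
  "increments": [
    [[0, 0, 0, 0.003, 0.003, 0, -1], [0, 0, 0, 0.003, 0.003, 0, -1], [0, 0, 0, 0.003, 0.003, 0, -1], [0, 0, 0, 0.003, 0.003, 0, -1], [0, 0, 0, 0.003, 0.003, 0, -1], [0, 0, 0, 0.003, 0.003, 0, -1], [0, 0, 0, 0.003, 0.003, 0, -1], [0, 0, 0, 0.003, 0.003, 0, -1]]
  ]
}}

```text
time: 4.95
position: [0.5911, -0.0132, 0.2295]
tool_rot: [0.618, -0.347, 0.344, -0.616]
ft_force: [0.3, -0.7, 0.5]
grip_width: 0.0565
```

{"api": "jog_arm", "payload": {
  "increments": [
    [[0, 0, 0, 0, 0, -0.03, -1], [0, 0, 0, 0, 0, -0.06, -1], [0, 0, 0, 0, 0, -0.085, -1], [0, 0, 0, 0, 0, -0.105, -1], [0, 0, 0, 0, 0, -0.12, -1], [0, 0, 0, 0, 0, -0.135, -1], [0, 0, 0, 0, 0, -0.145, -1], [0, 0, 0, 0, 0, -0.15, -1]]
  ]
}}

```text
time: 5.75
position: [0.5907, -0.0132, 0.0786]
tool_rot: [0.618, -0.348, 0.344, -0.616]
ft_force: [0.0, 0.6, 0.1]
grip_width: 0.087
```

Run:
```python
from rig import *
from h import *
np.set_printoptions(precision=4,suppress=True)
o=get_obs(); p=o['position']; R=Rot.from_quat(o["tool_rot"]).as_matrix(); print(o['time'],p,o['grip_width'],o['ft_force'],R[:,1])
im=camera("side")[:,:,::-1].copy(); 
x0,y0=250,160
cv2.imwrite("pics/s4.png",cv2.resize(im[y0:y0+90,x0:x0+110],None,fx=7,fy=6.6,interpolation=cv2.INTER_CUBIC))
```

```text
5.75 [ 0.5907 -0.0132  0.0786] 0.0870362285571882 [0.0434 0.6129 0.0727] [-0.0061  0.0004 -1.    ]
```

View pics/s4.png

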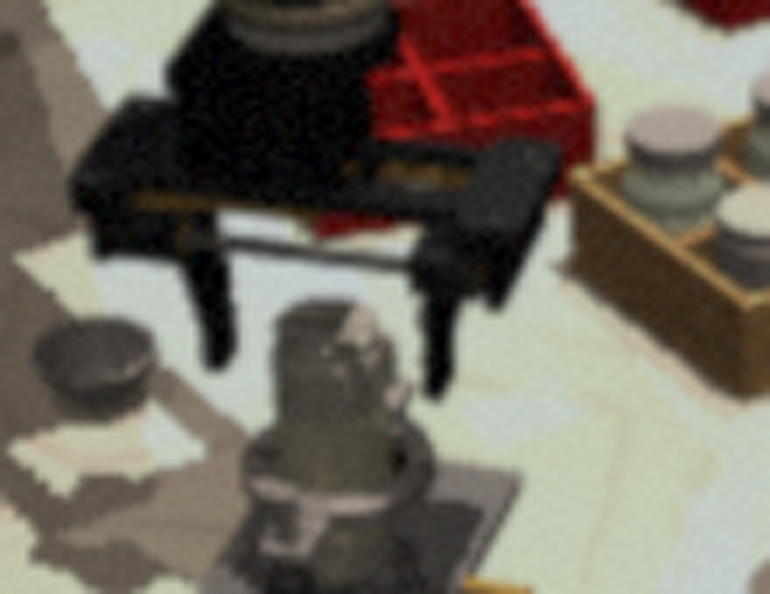

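The tips are at crop (215,365) and (437,393), astride the tin and about 27 mm below its top. I'll go 8 mm lower and close with enough time.

{"api": "jog_arm", "payload": {
  "increments": [
    [[0, 0, 0, 0, 0, -0.005, -1], [0, 0, 0, 0, 0, -0.008, 1], [0, 0, 0, 0, 0, -0.008, 1], [0, 0, 0, 0, 0, -0.008, 1], [0, 0, 0, 0, 0, -0.008, 1], [0, 0, 0, 0, 0, -0.008, 1], [0, 0, 0, 0, 0, -0.008, 1], [0, 0, 0, 0, 0, -0.008, 1]]
  ],
  "squeeze": 35
}}

```text
time: 6.6
position: [0.5908, -0.0131, 0.0706]
tool_rot: [0.618, -0.348, 0.344, -0.616]
ft_force: [0.8, 0.1, 0.8]
grip_width: 0.0473
```

{"api": "jog_arm", "payload": {
  "increments": [
    [[0, 0, 0, 0, 0, 0, 1], [0, 0, 0, 0, 0, 0, 1], [0, 0, 0, 0, 0, 0, 1], [0, 0, 0, 0, 0, 0.005, 1], [0, 0, 0, 0, 0, 0.01, 1]]
  ]
}}

```text
time: 7.1
position: [0.5901, -0.013, 0.0803]
tool_rot: [0.618, -0.348, 0.343, -0.616]
ft_force: [-0.4, -0.2, -2.4]
grip_width: 0.0469
```

The grip holds: width 0.0469, with about 3 N of weight on the wrist. I'll lift.

{"api": "jog_arm", "payload": {
  "increments": [
    [[0, 0, 0, 0, 0, 0.02, 1], [0, 0, 0, 0, 0, 0.045, 1], [0, 0, 0, 0, 0, 0.07, 1], [0, 0, 0, 0, 0, 0.095, 1], [0, 0, 0, 0, 0, 0.12, 1], [0, 0, 0, 0, 0, 0.13, 1], [0, 0, 0, 0, 0, 0.13, 1]]
  ]
}}

```text
time: 7.8
position: [0.5909, -0.0132, 0.2119]
tool_rot: [0.617, -0.347, 0.345, -0.616]
ft_force: [0.1, -1.1, -2.6]
grip_width: 0.0471
```

Run:
```python
from rig import *
from h import *
np.set_printoptions(precision=4,suppress=True)
o=get_obs(); p=o['position']; R=Rot.from_quat(o["tool_rot"]).as_matrix(); print(o['time'],p,o['grip_width'],o['ft_force'],R[:,1])
im=camera("side")[:,:,::-1].copy(); 
x0,y0=250,110
cv2.imwrite("pics/s5.png",cv2.resize(im[y0:y0+130,x0:x0+130],None,fx=4.5,fy=4.5,interpolation=cv2.INTER_CUBIC))
```

```text
7.8 [ 0.5909 -0.0132  0.2119] 0.04709695122877274 [ 0.1105 -1.1142 -2.561 ] [-0.0041  0.0001 -1.    ]
```

View pics/s5.png

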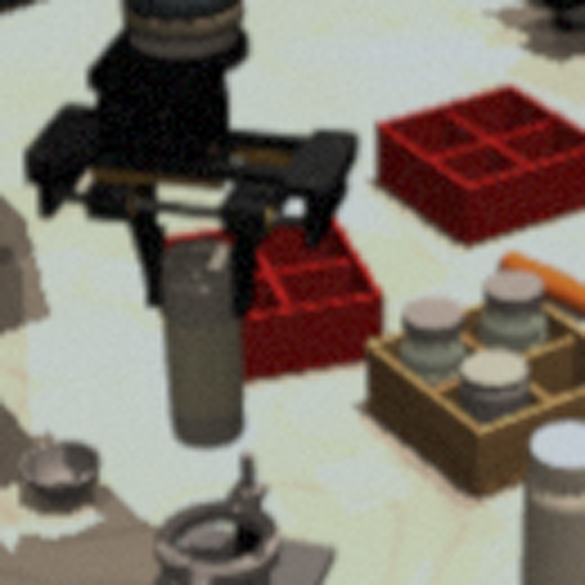

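{"api": "jog_arm", "payload": {
  "increments": [
    [[0, 0, 1, 0.002, 0.035, 0, 1], [0, 0, 2, 0.004, 0.08, 0, 1], [0, 0, 3, 0.006, 0.125, 0, 1], [0, 0, 3, 0.008, 0.17, 0, 1], [0, 0, 3, 0.01, 0.215, 0, 1], [0, 0, 3, 0.011, 0.26, 0, 1], [0, 0, 3, 0.012, 0.305, 0, 1], [0, 0, 3, 0.012, 0.337, 0, 1]]
  ]
}}

```text
time: 8.65
position: [0.6001, 0.3267, 0.2074]
tool_rot: [0.628, -0.333, 0.326, -0.624]
ft_force: [0.5, -0.7, -2.2]
grip_width: 0.0474
```

{"api": "jog_arm", "payload": {
  "increments": [
    [[0, 0, 0, 0, 0, 0, 1], [0, 0, 0, 0, 0, 0, 1], [0, 0, 0, 0, 0, 0, 1]]
  ]
}}

```text
time: 8.95
position: [0.5993, 0.3253, 0.2057]
tool_rot: [0.629, -0.334, 0.325, -0.623]
ft_force: [-0.6, -0.2, -3.5]
grip_width: 0.047
```

Run:
```python
from rig import *
from h import *
np.set_printoptions(precision=4,suppress=True)
o=get_obs(); p=o['position']; R=Rot.from_quat(o["tool_rot"]).as_matrix(); print(o['time'],p,o['grip_width'],o['ft_force'],R[:,1],"jaw",np.degrees(np.arctan2(R[1,2],R[0,2])))
for n,(x0,y0,w,h,k) in dict(side=(310,90,120,130,4.5),top=(200,120,130,110,6)).items():
    im=camera(n)[:,:,::-1].copy(); 
    cv2.imwrite(f"pics/{n}6.png",cv2.resize(im[y0:y0+h,x0:x0+w],None,fx=k,fy=k,interpolation=cv2.INTER_CUBIC))
cv2.imwrite("pics/w6.png",camera("wrist")[:,:,::-1])
```

```text
8.95 [0.5993 0.3253 0.2057] 0.047045512640088646 [-0.5536 -0.1575 -3.5277] [-0.0147 -0.0021 -0.9999] jaw 34.49335606455232
```

View pics/side6.png

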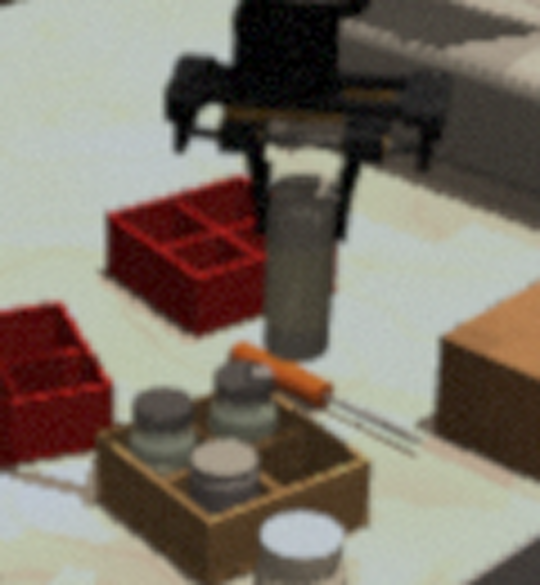

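View pics/top6.png

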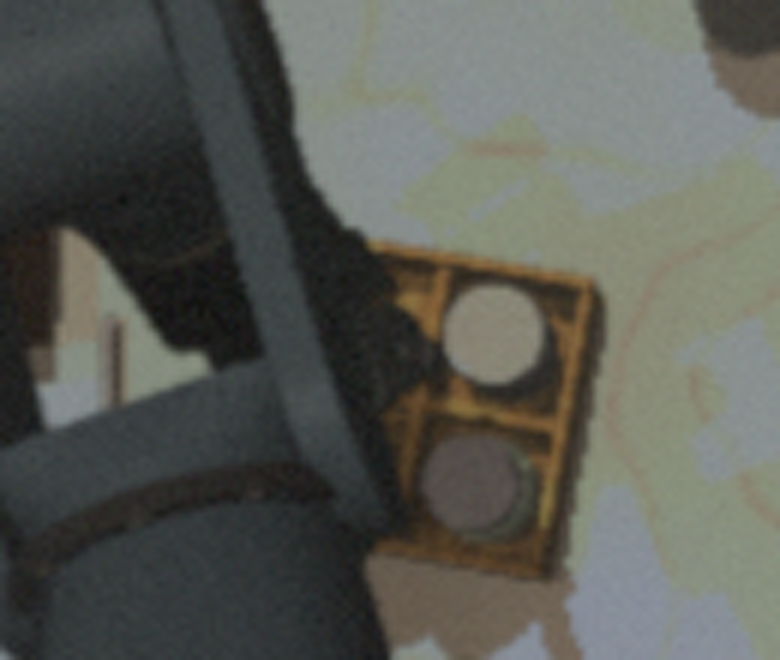

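View pics/w6.png

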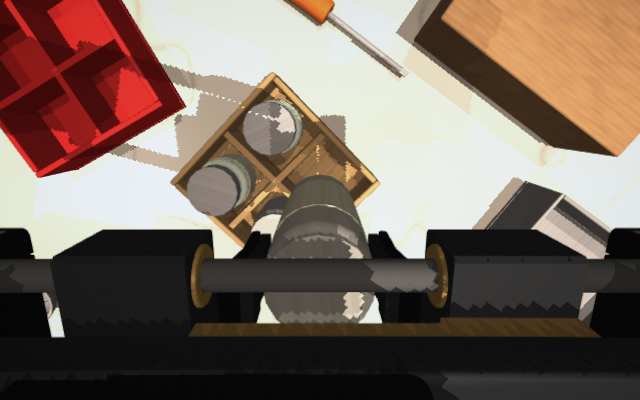

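Run:
```python
from rig import *
from h import *
np.set_printoptions(precision=4,suppress=True)
o=get_obs(); p=o['position']; R=Rot.from_quat(o["tool_rot"]).as_matrix(); W=camera_info("wrist"); S=camera_info("side")
f=lambda x,y:((x+.5)/4.5-.5+310,(y+.5)/4.5-.5+90)
print(p,R[:,0])
for z in (.143,.147,.15):
    e=at_z(W,[(322,175)],z)[0]; print(z,"side bottom",at_z(S,[f(296,342)],z)[0],"wrist",e[:2]+.024*R[:2,0],"wrist edge",e)
print("side top",at_z(S,[f(303,192)],.277))
# cell check with side/wrist: crate corners predicted in wrist
cr=np.array([[.6465,.355],[.6201,.2097],[.4758,.2345],[.5035,.3819],[.5605,.295]])
print(proj(W,np.c_[cr,np.full(5,.06)]))
```

```text
[0.6003 0.3251 0.2072] [ 0.5651 -0.825  -0.0063]
0.143 side bottom [0.588  0.3354 0.143 ] wrist [0.6045 0.322 ] wrist edge [0.5909 0.3418 0.143 ]
0.147 side bottom [0.5927 0.33   0.147 ] wrist [0.6041 0.3226] wrist edge [0.5905 0.3424 0.147 ]
0.15 side bottom [0.5961 0.3259 0.15  ] wrist [0.6038 0.323 ] wrist edge [0.5902 0.3428 0.15  ]
side top [[0.6058 0.3165 0.277 ]]
[[375.8252 181.1558]
 [274.3513 277.5658]
 [166.2002 183.3287]
 [268.904   71.0048]
 [270.3391 181.6966]]
```

{"api": "jog_arm", "payload": {
  "increments": [
    [[0, -0.8, 0, 0.002, 0.001, 0, 1], [0, -0.8, 0, 0.002, 0.001, -0.02, 1], [0, -0.8, 0, 0.002, 0.001, -0.04, 1], [0, -0.8, 0, 0.002, 0.001, -0.055, 1], [0, -0.8, 0, 0.002, 0.001, -0.07, 1], [0, -0.8, 0, 0.002, 0.001, -0.07, 1], [0, -0.8, 0, 0.002, 0.001, -0.07, 1]]
  ]
}}

```text
time: 9.8
position: [0.6026, 0.3261, 0.1371]
tool_rot: [-0.625, 0.329, -0.33, 0.626]
ft_force: [-1.1, 0.5, -2.2]
grip_width: 0.0473
```

Run:
```python
from rig import *
from h import *
np.set_printoptions(precision=4,suppress=True)
o=get_obs(); p=o['position']; R=Rot.from_quat(o["tool_rot"]).as_matrix(); print(o['time'],p,o['grip_width'],o['ft_force'],R[:,1],"jaw",np.degrees(np.arctan2(R[1,2],R[0,2])))
for n,(x0,y0,w,h,k) in dict(side=(310,110,120,120,5)).items():
    im=camera(n)[:,:,::-1].copy(); 
    cv2.imwrite(f"pics/{n}7.png",cv2.resize(im[y0:y0+h,x0:x0+w],None,fx=k,fy=k,interpolation=cv2.INTER_CUBIC))
W=camera_info("wrist");print(proj(W,[[.6025,.3237,.006]]))
cr=np.array([[.6465,.355],[.6201,.2097],[.4758,.2345],[.5035,.3819],[.5605,.295]])
print(proj(W,np.c_[cr,np.full(5,.06)]))
cv2.imwrite("pics/w7.png",camera("wrist")[:,:,::-1])
```

```text
9.8 [0.6026 0.3261 0.1371] 0.04731451579801745 [-1.1471  0.5085 -2.1722] [ 0.0019 -0.0006 -1.    ] jaw 34.40304443232435
[[316.4342 183.2913]]
[[383.362  195.8403]
 [259.2518 312.1732]
 [122.6691 199.2511]
 [248.973   58.2401]
 [252.7766 196.8547]]
```

View pics/side7.png

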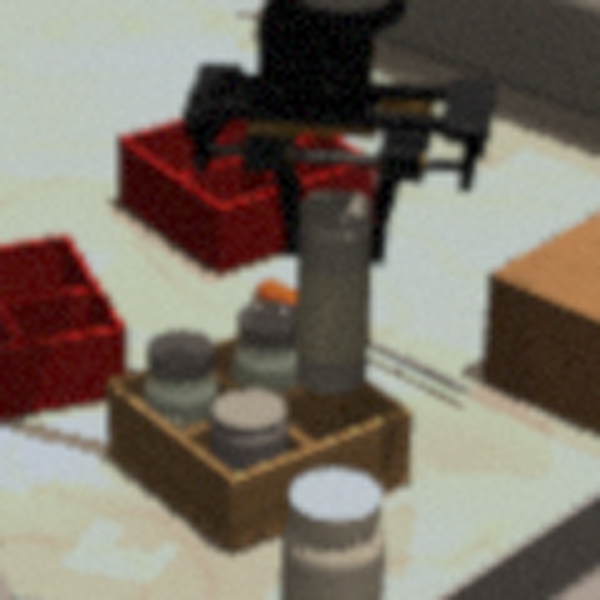

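View pics/w7.png

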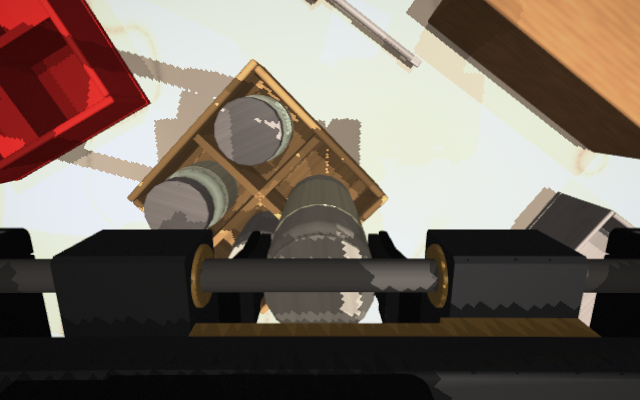

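Run:
```python
from rig import *
from h import *
np.set_printoptions(precision=4,suppress=True)
W=camera_info("wrist"); R=Rot.from_quat(get_obs()["tool_rot"]).as_matrix()
for z in (.076,.08,.084): print(z,at_z(W,[(320.5,176)],z)[0][:2]+.024*R[:2,0])
c=at_z(W,[(386,198),(130,201),(254,62)],.06)[:,:2]; ctr=(c[0]+c[1])/2; print("crate",ctr); e1=(c[0]-c[2]); print(c, (c[0]+ctr)/2)
# cell centre from diag: right corner is +x+y outer corner
u=(c[0]-c[1])/np.linalg.norm(c[0]-c[1]); print("free",ctr+u*.0509)
```

```text
0.076 [0.6078 0.3224]
0.08 [0.6073 0.323 ]
0.084 [0.6069 0.3236]
crate [0.5656 0.2957]
[[0.6497 0.3549]
 [0.4814 0.2365]
 [0.508  0.3819]] [0.6077 0.3253]
free [0.6072 0.325 ]
```

In the wrist frame the tin is at (.607,.323) and the cell centre at (.607,.325), so they are aligned. I'll descend into the cell.

{"api": "jog_arm", "payload": {
  "increments": [
    [[0, 0, 0, 0, 0.001, -0.015, 1], [0, 0, 0, 0, 0.001, -0.03, 1], [0, 0, 0, 0, 0.001, -0.042, 1], [0, 0, 0, 0, 0.001, -0.052, 1], [0, 0, 0, 0, 0.001, -0.06, 1], [0, 0, 0, 0, 0.001, -0.065, 1], [0, 0, 0, 0, 0.001, -0.067, 1], [0, 0, 0, 0, 0.001, -0.067, 1]]
  ]
}}

```text
time: 10.7
position: [0.6034, 0.3275, 0.0711]
tool_rot: [-0.625, 0.328, -0.331, 0.626]
ft_force: [0.1, 0.7, -2.2]
grip_width: 0.047
```

{"api": "jog_arm", "payload": {
  "increments": [
    [[0, 0, 0, 0, 0, -0.002, 1], [0, 0, 0, 0, 0, -0.003, 1], [0, 0, 0, 0, 0, -0.003, 1]]
  ]
}}

```text
time: 11.0
position: [0.6034, 0.3275, 0.0683]
tool_rot: [-0.625, 0.328, -0.331, 0.626]
ft_force: [-0.1, -0.7, -2.8]
grip_width: 0.0471
```

{"api": "jog_arm", "payload": {
  "increments": [
    [[0, 0, 0, 0, 0, -0.002, 1], [0, 0, 0, 0, 0, -0.003, 1], [0, 0, 0, 0, 0, -0.003, 1]]
  ]
}}

```text
time: 11.3
position: [0.6032, 0.3274, 0.0651]
tool_rot: [-0.625, 0.329, -0.331, 0.626]
ft_force: [0.6, 0.0, -3.2]
grip_width: 0.0469
```

{"api": "jog_arm", "payload": {
  "increments": [
    [[0, 0, 0, 0, 0, -0.001, 1], [0, 0, 0, 0, 0, -0.002, 1], [0, 0, 0, 0, 0, -0.002, 1]]
  ]
}}

```text
time: 11.6
position: [0.6037, 0.3274, 0.0647]
tool_rot: [-0.625, 0.328, -0.331, 0.626]
ft_force: [-2.4, -1.2, 5.3]
grip_width: 0.0469
```

Run:
```python
from rig import *
from h import *
o=get_obs(); print(o['position'],o['ft_force'])
im=camera("side")[:,:,::-1]; x0,y0,k=310,110,5
cv2.imwrite("pics/side8.png",cv2.resize(im[y0:y0+120,x0:x0+120],None,fx=k,fy=k,interpolation=cv2.INTER_CUBIC))
```

```text
[0.60371572 0.32735161 0.06466918] [-2.42754306 -1.19709442  5.31625399]
```

View pics/side8.png

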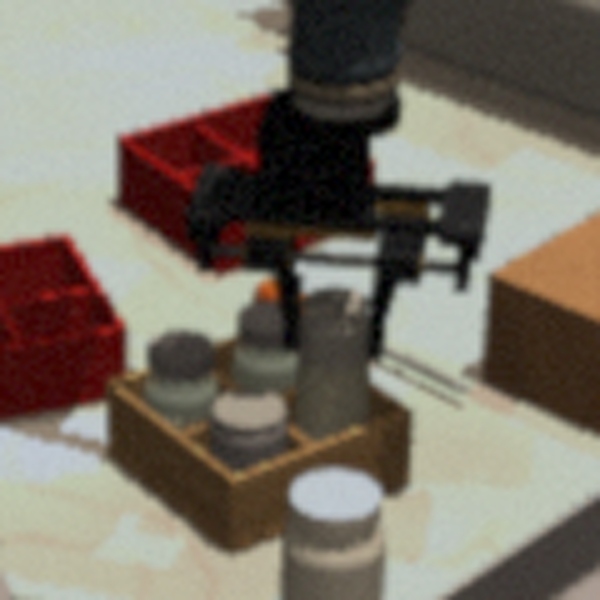

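The tin touched the floor at 5 N at the expected height, and it sits inside the cell. Releasing.

{"api": "jog_arm", "payload": {
  "increments": [
    [[0, 0, 0, 0, 0, 0, 0.2], [0, 0, 0, 0, 0, 0, -0.5], [0, 0, 0, 0, 0, 0, -0.6], [0, 0, 0, 0, 0, 0, -0.6], [0, 0, 0, 0, 0, 0, -0.6], [0, 0, 0, 0, 0, 0, -0.6]]
  ]
}}

```text
time: 12.25
position: [0.6038, 0.3274, 0.0646]
tool_rot: [-0.625, 0.328, -0.331, 0.626]
ft_force: [-0.5, -0.7, -0.5]
grip_width: 0.0683
```

{"api": "jog_arm", "payload": {
  "increments": [
    [[0, 0, 0, 0, 0, 0.015, -0.6], [0, 0, 0, 0, 0, 0.04, -0.6], [0, 0, 0, 0, 0, 0.075, -0.6], [0, 0, 0, 0, 0, 0.11, -0.6], [0, 0, 0, 0, 0, 0.145, -0.6], [0, 0, 0, 0, -0.03, 0.16, -0.6], [0, 0, 0, 0, -0.07, 0.16, -0.6], [0, 0, 0, 0, -0.11, 0.16, -0.6]]
  ]
}}

```text
time: 13.05
position: [0.6043, 0.217, 0.2272]
tool_rot: [-0.624, 0.326, -0.332, 0.628]
ft_force: [0.1, 0.1, -0.3]
grip_width: 0.0693
```

Run:
```python
from rig import *
from h import *
o=get_obs(); print(o['time'],o['position'],o['ft_force'],o['grip_width'])
for n,(x0,y0,w,h,k) in dict(side=(310,130,120,100,5),top=(230,140,80,80,7)).items():
    im=camera(n)[:,:,::-1]
    cv2.imwrite(f"pics/{n}9.png",cv2.resize(im[y0:y0+h,x0:x0+w],None,fx=k,fy=k,interpolation=cv2.INTER_CUBIC))
```

```text
13.05 [0.60434295 0.21699322 0.22718208] [ 0.07767239  0.07468021 -0.25083445] 0.06926995949499946
```

View pics/side9.png

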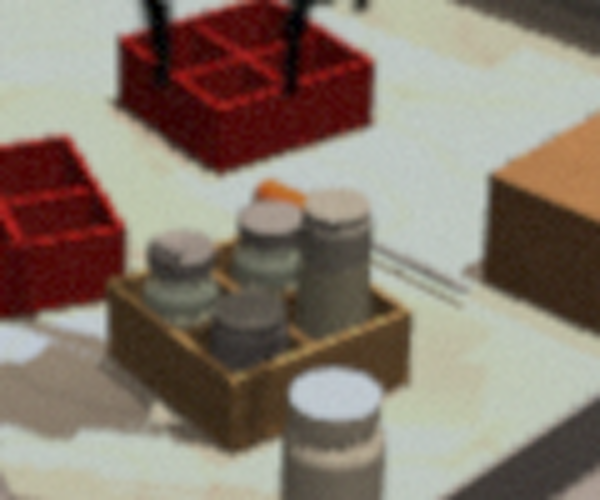

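View pics/top9.png

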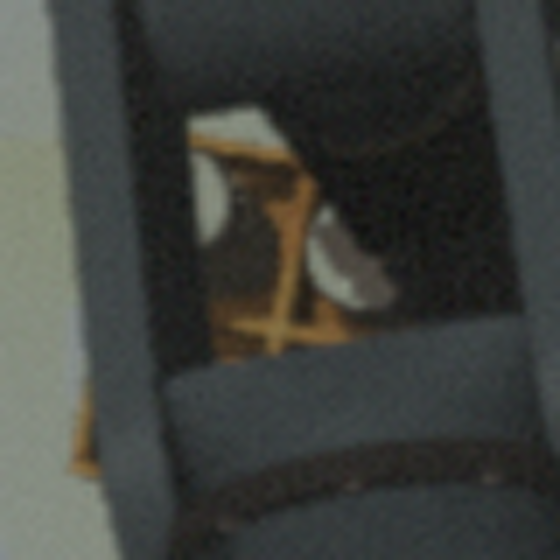

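The tin stands upright in the cell, with its top at side crop (337,210). Going to the flask now, high.

{"api": "jog_arm", "payload": {
  "increments": [
    [[0, 0, 0, -0.003, -0.035, 0, -0.6], [0, 0, 0, -0.007, -0.078, 0, -0.6], [0, 0, 0, -0.011, -0.121, 0, -0.6], [0, 0, 0, -0.015, -0.164, 0, -0.6], [0, 0, 0, -0.019, -0.207, 0, -0.6], [0, 0, 0, -0.023, -0.25, 0, -0.6], [0, 0, 0, -0.027, -0.293, 0, -0.6], [0, 0, 0, -0.031, -0.336, 0, -0.6]]
  ]
}}

```text
time: 13.95
position: [0.5735, -0.1244, 0.2275]
tool_rot: [-0.624, 0.328, -0.334, 0.626]
ft_force: [0.9, 0.3, 0.5]
grip_width: 0.0699
```

{"api": "jog_arm", "payload": {
  "increments": [
    [[0, 0, 0, -0.004, -0.043, 0, -0.6], [0, 0, 0, -0.008, -0.086, 0, -0.6], [0, 0, 0, -0.012, -0.129, 0, -0.6], [0, 0, 0, -0.016, -0.165, 0, -0.6], [0, 0, 0, -0.018, -0.184, 0, -0.6], [0, 0, 0, -0.018, -0.184, 0, -0.6], [0, 0, 0, -0.018, -0.184, 0, -0.6]]
  ]
}}

```text
time: 14.65
position: [0.5556, -0.307, 0.2276]
tool_rot: [-0.624, 0.328, -0.334, 0.626]
ft_force: [0.1, 0.9, 0.1]
grip_width: 0.0696
```

Run:
```python
from rig import *
from h import *
np.set_printoptions(precision=4,suppress=True)
o=get_obs(); p=o['position']; R=Rot.from_quat(o["tool_rot"]).as_matrix(); print(o['time'],p,o['grip_width'],R[:,0],R[:,1],R[:,2],"jaw",np.degrees(np.arctan2(R[1,2],R[0,2])))
W=camera_info("wrist");print(proj(W,[[.5555,-.3045,.14],[.5555,-.3045,.034]]))
cv2.imwrite("pics/w10.png",camera("wrist")[:,:,::-1])
im=camera("top")[:,:,::-1]
cv2.imwrite(f"pics/top10.png",cv2.resize(im[145:225,230:310],None,fx=7,fy=7,interpolation=cv2.INTER_CUBIC))
```

```text
14.65 [ 0.5556 -0.307   0.2276] 0.06964934561516044 [ 0.5618 -0.8273  0.0051] [ 0.0083 -0.0006 -1.    ] [0.8273 0.5618 0.0065] jaw 34.180508413417705
[[319.7932 189.1947]
 [318.9797 168.0753]]
```

View pics/w10.png

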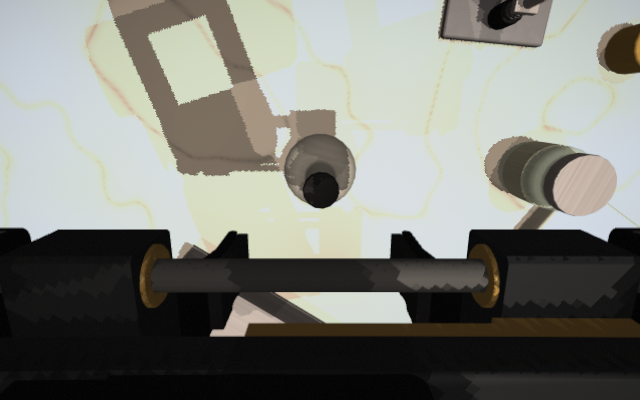

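View pics/top10.png

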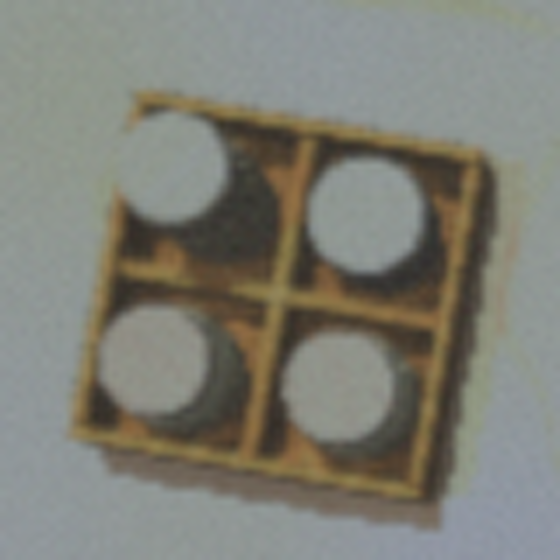

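Run:
```python
from rig import *
from h import *
T=camera_info("top"); print(at_z(T,[((173+.5)/7-.5+230,(167+.5)/7-.5+145)],.136))
W=camera_info("wrist"); print(at_z(W,[(321,190)],.14), at_z(W,[(319.5,171)],.034), get_obs()['position'])
```

```text
[[0.60385616 0.32649689 0.136     ]]
[[ 0.55683401 -0.30368107  0.14      ]] [[ 0.5579461  -0.30611706  0.034     ]] [ 0.5557166  -0.30612897  0.22764025]
```

{"api": "jog_arm", "payload": {
  "increments": [
    [[0, 0.4, 0, 0.001, 0.0025, -0.03, -0.6], [0, 0.4, 0, 0.001, 0.0025, -0.065, -0.6], [0, 0.4, 0, 0.001, 0.0025, -0.1, -0.6], [0, 0.4, 0, 0.001, 0.0025, -0.13, -0.6], [0, 0.4, 0, 0.001, 0.0025, -0.15, -0.6], [0, 0.4, 0, 0.001, 0.0025, -0.165, -0.6], [0, 0.4, 0, 0.001, 0.0025, -0.172, -0.6], [0, 0.4, 0, 0.001, 0.0025, -0.172, -0.6]]
  ]
}}

```text
time: 15.55
position: [0.5567, -0.3027, 0.0552]
tool_rot: [0.625, -0.33, 0.33, -0.625]
ft_force: [-1.5, -0.1, 1.0]
grip_width: 0.0694
```

Run:
```python
from rig import *
from h import *
o=get_obs(); p=o['position']; print(p,o['ft_force'],Rot.from_quat(o["tool_rot"]).as_matrix()[:,1])
im=camera("side")[:,:,::-1]
cv2.imwrite(f"pics/side11.png",cv2.resize(im[200:310,150:270],None,fx=5,fy=5,interpolation=cv2.INTER_CUBIC))
```

```text
[ 0.55673846 -0.30266045  0.05518014] [-1.48548981 -0.11758378  0.96596119] [ 1.99266874e-04 -1.16428193e-04 -9.99999973e-01]
```

View pics/side11.png

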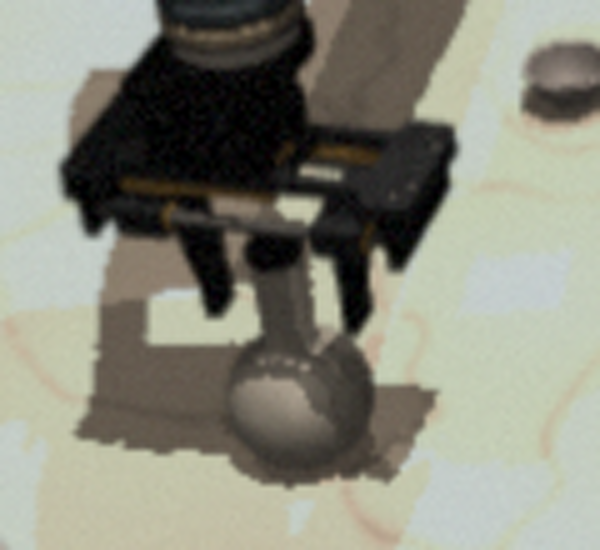

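The tips straddle the neck, with their midpoint at crop (286,321) and the neck at about (287,321). The tin measures (.604,.3265), about 3 mm from the cell centre. I'll close.

{"api": "jog_arm", "payload": {
  "increments": [
    [[0, 0, 0, 0, 0, 0, 1], [0, 0, 0, 0, 0, 0, 1], [0, 0, 0, 0, 0, 0, 1], [0, 0, 0, 0, 0, 0, 1], [0, 0, 0, 0, 0, 0, 1], [0, 0, 0, 0, 0, 0, 1], [0, 0, 0, 0, 0, 0, 1], [0, 0, 0, 0, 0, 0, 1]]
  ],
  "squeeze": 55
}}

```text
time: 16.4
position: [0.5572, -0.3035, 0.0562]
tool_rot: [0.625, -0.329, 0.331, -0.625]
ft_force: [-0.4, -1.1, 0.8]
grip_width: 0.0292
```

{"api": "jog_arm", "payload": {
  "increments": [
    [[0, 0, 0, 0, 0, 0, 1], [0, 0, 0, 0, 0, 0, 1], [0, 0, 0, 0, 0, 0.01, 1], [0, 0, 0, 0, 0, 0.03, 1], [0, 0, 0, 0, 0, 0.06, 1], [0, 0, 0, 0, 0, 0.09, 1], [0, 0, 0, 0, 0, 0.12, 1], [0, 0, 0, 0, 0, 0.12, 1]]
  ]
}}

```text
time: 17.2
position: [0.5599, -0.3053, 0.1812]
tool_rot: [0.626, -0.326, 0.334, -0.625]
ft_force: [1.1, -1.0, -2.6]
grip_width: 0.0292
```

{"api": "jog_arm", "payload": {
  "increments": [
    [[0, 0, 0, 0.003, 0.025, 0, 1], [0, 0, 0, 0.007, 0.065, 0, 1], [0, 0, 0, 0.011, 0.11, 0, 1], [0, 0, 0, 0.016, 0.155, 0, 1], [0, 0, 0, 0.021, 0.2, 0, 1], [0, 0, 0, 0.026, 0.245, 0, 1], [0, 0, 0, 0.03, 0.28, 0, 1], [0, 0, 0, 0.031, 0.292, 0, 1]]
  ]
}}

```text
time: 18.0
position: [0.5893, -0.009, 0.1796]
tool_rot: [0.627, -0.326, 0.332, -0.625]
ft_force: [0.8, -0.2, -2.9]
grip_width: 0.029
```

{"api": "jog_arm", "payload": {
  "increments": [
    [[0, 0, 0, 0, 0, 0, 1], [0, 0, 0, 0, 0, 0, 1], [0, 0, 0, 0, 0, 0, 1]]
  ]
}}

```text
time: 18.3
position: [0.5891, -0.0105, 0.1791]
tool_rot: [0.627, -0.327, 0.332, -0.625]
ft_force: [-0.0, 0.5, -3.0]
grip_width: 0.029
```

Run:
```python
from rig import *
from h import *
np.set_printoptions(precision=4,suppress=True)
o=get_obs(); p=o['position']; R=Rot.from_quat(o["tool_rot"]).as_matrix(); print(o['time'],p,o['grip_width'],o['ft_force'],R[:,0],R[:,1],R[:,2])
W=camera_info("wrist");print(proj(W,[[.591,-.0125,.07],[.591,-.0125,.012],[.5977,.088,.012],[.5842,-.1116,.012]]))
cv2.imwrite("pics/w12.png",camera("wrist")[:,:,::-1])
im=camera("side")[:,:,::-1]
cv2.imwrite(f"pics/side12.png",cv2.resize(im[140:270,235:365],None,fx=4.5,fy=4.5,interpolation=cv2.INTER_CUBIC))
```

```text
18.3 [ 0.5891 -0.0105  0.1791] 0.02895184223998649 [-0.0215  0.5001 -2.9669] [ 0.5659 -0.8244  0.0074] [ 0.005  -0.0056 -1.    ] [0.8245 0.5659 0.0009]
[[319.3125 188.8041]
 [319.2189 176.4154]
 [382.3796  97.8269]
 [263.238  245.7556]]
```

View pics/w12.png

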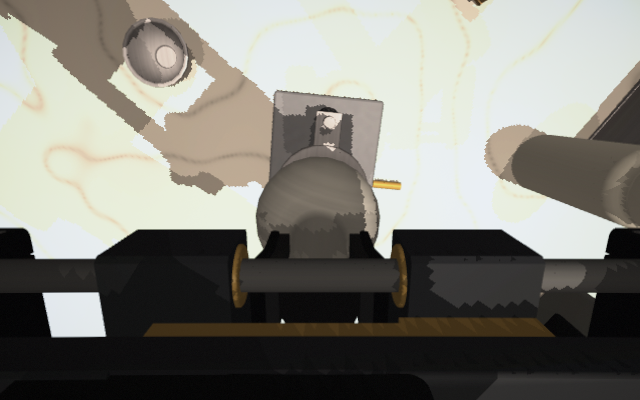

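View pics/side12.png

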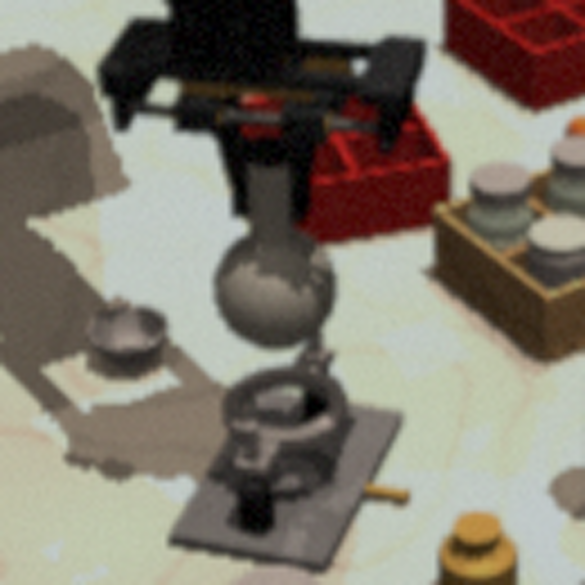

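Run:
```python
from rig import *
from h import *
im=cv2.imread("pics/w12.png"); cv2.imwrite("pics/w12c.png",cv2.resize(im[80:240,240:410],None,fx=4.5,fy=3.7,interpolation=cv2.INTER_CUBIC) if 0 else cv2.resize(im[80:230,240:410],None,fx=4,fy=4,interpolation=cv2.INTER_CUBIC))
W=camera_info("wrist"); print(at_z(W,[(317.5,218.5)],.1576))
# predicted points: post tops, ring lug, ring outer arc
c=np.array([.591,-.0125]); y=np.array([-.487,.873]); x=np.array([.873,.487])
P=[[*(c+.062*y),.095],[*(c+.062*y),.07],[*(c+.042*y),.07],[*(c+.085*y+.055*x),.012],[*(c+.085*y-.055*x),.012],[*(c-.085*y+.055*x),.012],[*(c+.042*x),.07],[*(c-.042*x),.07]]
print((proj(W,P)))
```

```text
[[ 0.59005146 -0.01318357  0.1576    ]]
[[326.56230289 118.07638872]
 [325.90553987 117.16735815]
 [323.62048707 140.98089907]
 [382.25479947  97.02197489]
 [271.29278696  86.13877437]
 [361.01696976 255.36770711]
 [365.87713407 192.67854407]
 [271.93647462 184.13557581]]
```

View pics/w12c.png

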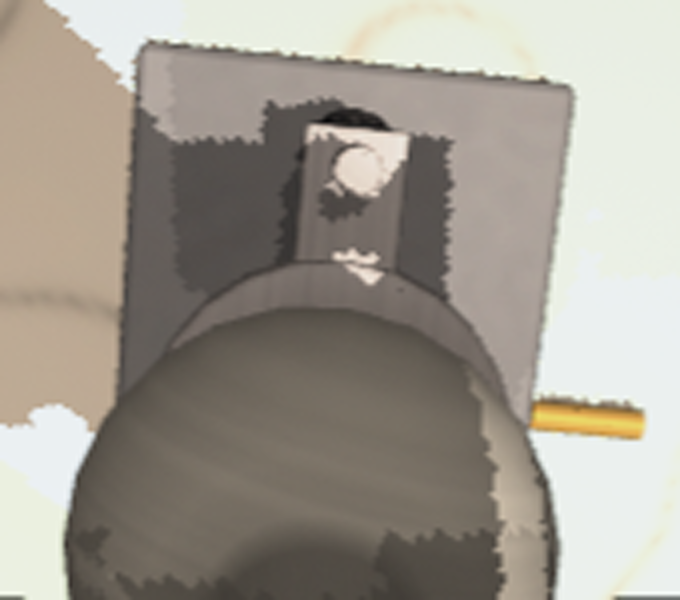

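Run:
```python
from rig import *
from h import *
np.set_printoptions(precision=4,suppress=True)
S=camera_info("side"); T=camera_info("top")
im=cv2.imread("pics/side12.png"); cv2.imwrite("pics/side12c.png",cv2.resize(im[200:520,150:430],None,fx=2,fy=1.8))
f=lambda x,y:((x+.5)/4.5-.5+235,(y+.5)/4.5-.5+140)
b=at_z(S,[f(274.5,287)],.1576)[0]; r=at_z(S,[f(287,402)],.07)[0]; print(b,r, "proj of pred ring", (proj(S,[[.591,-.0125,.07]])[0]-[235,140]+.5)*4.5)
u=S["R"][0]; print("lateral along",u,(b-r)@u)
```

```text
[ 0.5866 -0.0125  0.1576] [ 0.594  -0.0143  0.07  ] proj of pred ring [286.5338 399.5259]
lateral along [ 0.6921  0.7214 -0.0228] -0.005859472375162985
```

View pics/side12c.png

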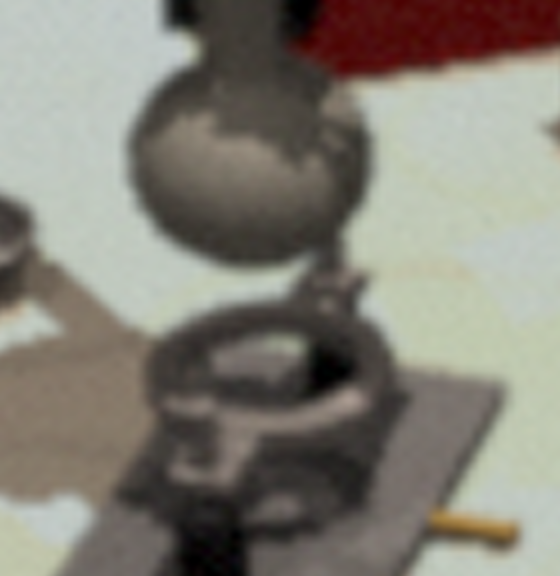

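Side and wrist views agree that the flask must shift about 4 mm along the jaw direction. I'll correct by (+3, +2.5) mm and descend close to the ring.

{"api": "jog_arm", "payload": {
  "increments": [
    [[0, 0, 0, 0.003, 0.0025, 0, 1], [0, 0, 0, 0.003, 0.0025, -0.015, 1], [0, 0, 0, 0.003, 0.0025, -0.03, 1], [0, 0, 0, 0.003, 0.0025, -0.042, 1], [0, 0, 0, 0.003, 0.0025, -0.05, 1], [0, 0, 0, 0.003, 0.0025, -0.054, 1], [0, 0, 0, 0.003, 0.0025, -0.054, 1], [0, 0, 0, 0.003, 0.0025, -0.054, 1]]
  ]
}}

```text
time: 19.2
position: [0.5928, -0.0083, 0.1258]
tool_rot: [0.626, -0.327, 0.333, -0.625]
ft_force: [-0.1, 0.2, -2.1]
grip_width: 0.0289
```

Run:
```python
from rig import *
from h import *
np.set_printoptions(precision=4,suppress=True)
o=get_obs(); p=o['position']; R=Rot.from_quat(o["tool_rot"]).as_matrix(); print(o['time'],p,o['grip_width'],o['ft_force'],R[:,1])
im=camera("side")[:,:,::-1]
cv2.imwrite(f"pics/side13.png",cv2.resize(im[175:270,255:355],None,fx=6,fy=6,interpolation=cv2.INTER_CUBIC))
cv2.imwrite("pics/w13.png",cv2.resize(camera("wrist")[70:250,230:410,::-1],None,fx=3.2,fy=3.2,interpolation=cv2.INTER_CUBIC))
```

```text
19.2 [ 0.5928 -0.0083  0.1258] 0.028894259202199363 [-0.0528  0.2461 -2.1071] [ 0.0066 -0.0056 -1.    ]
```

View pics/side13.png

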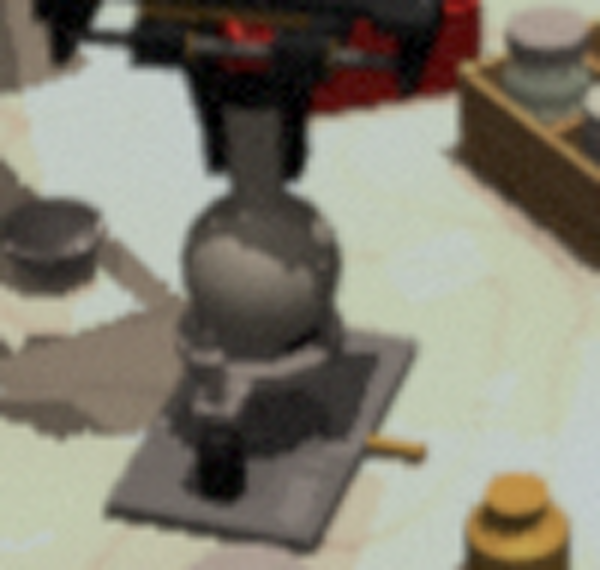

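View pics/w13.png

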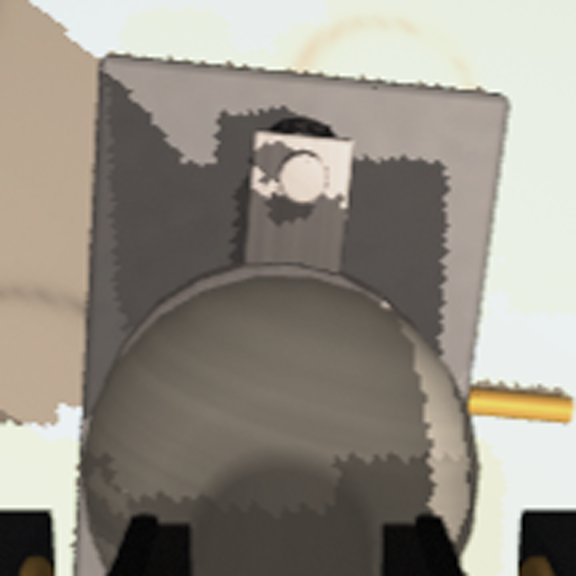

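The belly is centred over the ring: in the side crop the belly centre is x≈262 and the ring centre x≈262. I'll lower to contact.

{"api": "jog_arm", "payload": {
  "increments": [
    [[0, 0, 0, 0, 0, -0.002, 1], [0, 0, 0, 0, 0, -0.004, 1], [0, 0, 0, 0, 0, -0.006, 1], [0, 0, 0, 0, 0, -0.008, 1], [0, 0, 0, 0, 0, -0.008, 1]]
  ]
}}

```text
time: 19.8
position: [0.594, -0.0089, 0.1191]
tool_rot: [0.626, -0.325, 0.334, -0.625]
ft_force: [-0.2, -1.6, 4.9]
grip_width: 0.0291
```

{"api": "jog_arm", "payload": {
  "increments": [
    [[0, 0, 0, 0, 0, -0.002, 1], [0, 0, 0, 0, 0, -0.004, 1], [0, 0, 0, 0, 0, -0.006, 1], [0, 0, 0, 0, 0, -0.008, 1], [0, 0, 0, 0, 0, -0.01, 1], [0, 0, 0, 0, 0, -0.01, 1]]
  ]
}}

```text
time: 20.4
position: [0.5951, -0.01, 0.1108]
tool_rot: [0.626, -0.324, 0.335, -0.625]
ft_force: [-2.1, -2.3, 8.8]
grip_width: 0.0288
```

{"api": "jog_arm", "payload": {
  "increments": [
    [[0, 0, 0, -0.001, -0.001, -0.003, 1], [0, 0, 0, -0.001, -0.001, -0.005, 1], [0, 0, 0, -0.001, -0.001, -0.007, 1], [0, 0, 0, -0.001, -0.001, -0.009, 1], [0, 0, 0, -0.001, -0.001, -0.01, 1], [0, 0, 0, -0.001, -0.001, -0.01, 1]]
  ]
}}

```text
time: 21.0
position: [0.5963, -0.0125, 0.1035]
tool_rot: [0.626, -0.322, 0.337, -0.625]
ft_force: [-2.3, -3.4, 11.9]
grip_width: 0.0289
```

Run:
```python
from rig import *
from h import *
np.set_printoptions(precision=4,suppress=True)
o=get_obs(); p=o['position']; R=Rot.from_quat(o["tool_rot"]).as_matrix(); print(o['time'],p,o['grip_width'],o['ft_force'],o['moment'],R[:,1])
im=camera("side")[:,:,::-1]
cv2.imwrite(f"pics/side14.png",cv2.resize(im[175:270,255:355],None,fx=6,fy=6,interpolation=cv2.INTER_CUBIC))
```

```text
21.0 [ 0.5963 -0.0125  0.1035] 0.028890120661154723 [-2.2839 -3.3557 11.9375] [-0.4478  0.2086 -0.0029] [ 0.0173 -0.0116 -0.9998]
```

View pics/side14.png

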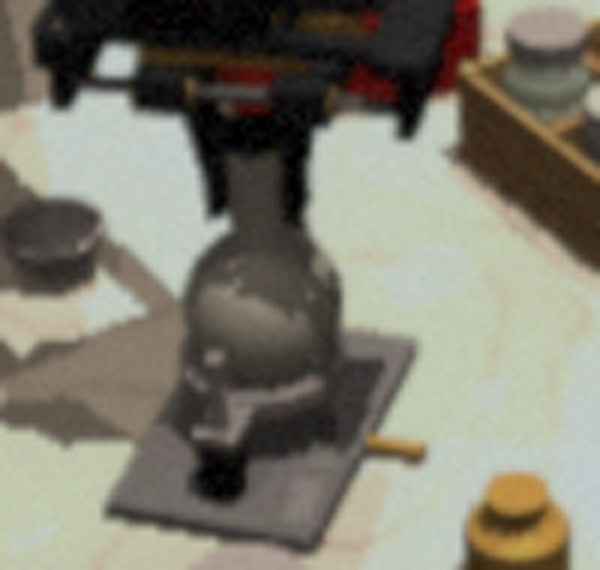

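{"api": "jog_arm", "payload": {
  "increments": [
    [[0.3, 0.5, 0, 0, 0, -0.002, 1], [0.6, 1, 0, 0, 0, -0.004, 1], [0.6, 1, 0, 0, 0, -0.006, 1], [0.6, 1, 0, 0, 0, -0.007, 1], [0.6, 1, 0, 0, 0, -0.007, 1]]
  ]
}}

```text
time: 21.55
position: [0.5987, -0.0147, 0.1006]
tool_rot: [0.627, -0.326, 0.332, -0.625]
ft_force: [-3.1, -4.2, 18.5]
grip_width: 0.029
```

Run:
```python
from rig import *
from h import *
np.set_printoptions(precision=4,suppress=True)
o=get_obs(); p=o['position']; R=Rot.from_quat(o["tool_rot"]).as_matrix(); print(o['time'],p,o['grip_width'],o['ft_force'],o['moment'],R[:,1])
```

```text
21.55 [ 0.5987 -0.0147  0.1006] 0.02904705168494194 [-3.1306 -4.1819 18.5417] [-0.6579  0.6573  0.1182] [ 0.0055 -0.0052 -1.    ]
```

The force passed 17 N and travel is about 18 mm, so the ring is on the stop. But the TCP has drifted laterally along the pads, so I'll check the flask for tilt.

Run:
```python
from rig import *
from h import *
np.set_printoptions(precision=4,suppress=True)
im=camera("side")[:,:,::-1]
cv2.imwrite(f"pics/side15.png",cv2.resize(im[175:270,255:355],None,fx=6,fy=6,interpolation=cv2.INTER_CUBIC))
cv2.imwrite("pics/w15.png",cv2.resize(camera("wrist")[70:250,230:410,::-1],None,fx=3.2,fy=3.2,interpolation=cv2.INTER_CUBIC))
im=camera("top")[:,:,::-1]
cv2.imwrite(f"pics/top15.png",cv2.resize(im[130:230,320:430],None,fx=6,fy=6,interpolation=cv2.INTER_CUBIC))
print(get_obs()['ft_force'],get_obs()['position'])
```

```text
[-2.7956 -4.7259 17.7826] [ 0.5987 -0.0147  0.1006]
```

View pics/side15.png

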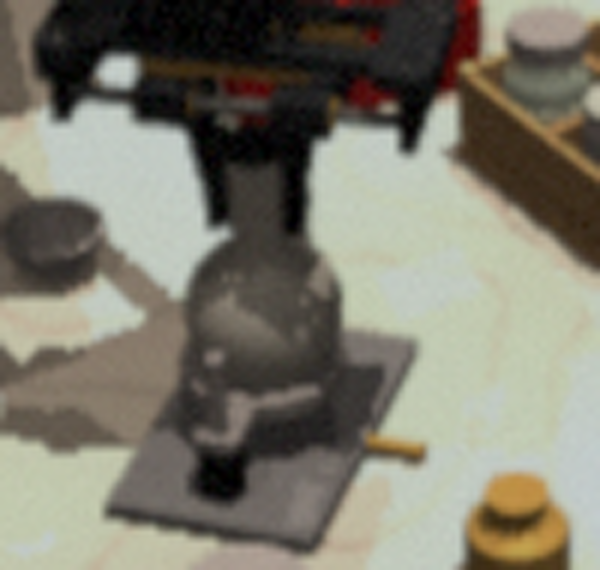

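View pics/w15.png

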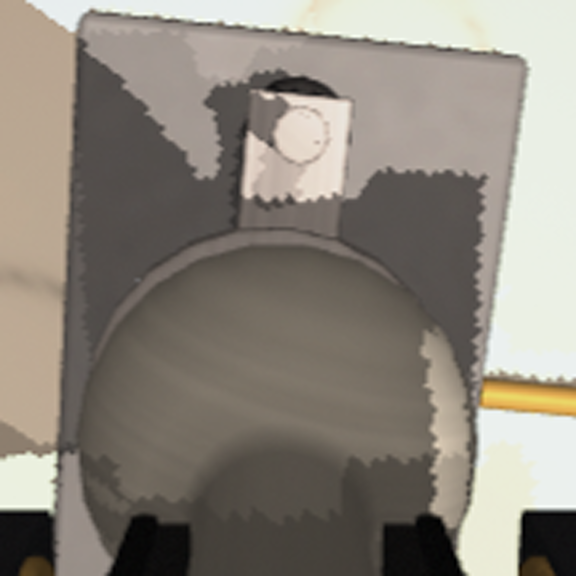

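View pics/top15.png

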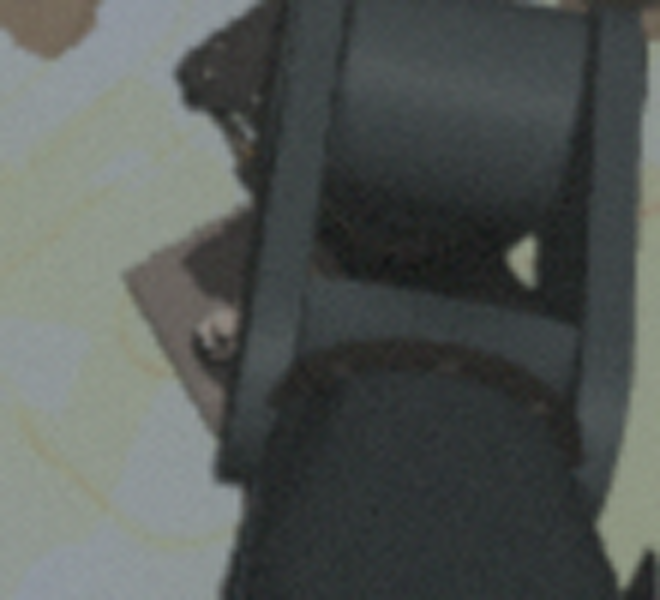

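In the wrist crop the belly top moved from y=275 to y=247, so the flask has tilted roughly 0.08 rad about the jaw axis as the TCP drifted. I'll bring the TCP back to (.593, −.0085) while keeping the press.

{"api": "jog_arm", "payload": {
  "increments": [
    [[0, 0, 0, -0.001, 0.001, -0.004, 1], [0, 0, 0, -0.003, 0.003, -0.004, 1], [0, 0, 0, -0.005, 0.005, -0.004, 1], [0, 0, 0, -0.006, 0.006, -0.004, 1], [0, 0, 0, -0.006, 0.006, -0.004, 1], [0, 0, 0, -0.006, 0.006, -0.004, 1]]
  ]
}}

```text
time: 22.3
position: [0.5965, -0.0117, 0.1013]
tool_rot: [0.627, -0.322, 0.335, -0.625]
ft_force: [-1.9, -5.6, 19.0]
grip_width: 0.029
```

Run:
```python
from rig import *
from h import *
np.set_printoptions(precision=4,suppress=True)
o=get_obs(); p=o['position']; R=Rot.from_quat(o["tool_rot"]).as_matrix(); print(o['time'],p,o['grip_width'],o['ft_force'],o['moment'],R[:,1])
```

```text
22.3 [ 0.5965 -0.0117  0.1013] 0.028981112022609886 [-1.8718 -5.6272 19.0355] [-0.9957  0.405   0.0727] [ 0.0146 -0.0108 -0.9998]
```

{"api": "jog_arm", "payload": {
  "increments": [
    [[0.3, 0.4, 0, -0.002, 0.002, -0.004, 1], [0.6, 0.8, 0, -0.004, 0.004, -0.004, 1], [0.6, 0.8, 0, -0.006, 0.006, -0.004, 1], [0.6, 0.8, 0, -0.007, 0.007, -0.004, 1], [0.6, 0.8, 0, -0.007, 0.007, -0.004, 1], [0.6, 0.8, 0, -0.007, 0.007, -0.004, 1]]
  ]
}}

```text
time: 22.9
position: [0.5939, -0.0079, 0.102]
tool_rot: [0.626, -0.324, 0.333, -0.626]
ft_force: [-0.9, -6.2, 19.0]
grip_width: 0.029
```

Run:
```python
from rig import *
from h import *
np.set_printoptions(precision=4,suppress=True)
o=get_obs(); p=o['position']; R=Rot.from_quat(o["tool_rot"]).as_matrix(); print(o['time'],p,o['grip_width'],o['ft_force'],o['moment'],R[:,1])
cv2.imwrite("pics/w16.png",cv2.resize(camera("wrist")[70:250,230:410,::-1],None,fx=3.2,fy=3.2,interpolation=cv2.INTER_CUBIC))
im=camera("side")[:,:,::-1]
cv2.imwrite(f"pics/side16.png",cv2.resize(im[175:270,255:355],None,fx=6,fy=6,interpolation=cv2.INTER_CUBIC))
```

```text
22.9 [ 0.5939 -0.0079  0.102 ] 0.029029652929441773 [-0.9075 -6.2251 18.95  ] [-1.1227  0.2848  0.0127] [ 0.0108 -0.0062 -0.9999]
```

View pics/w16.png

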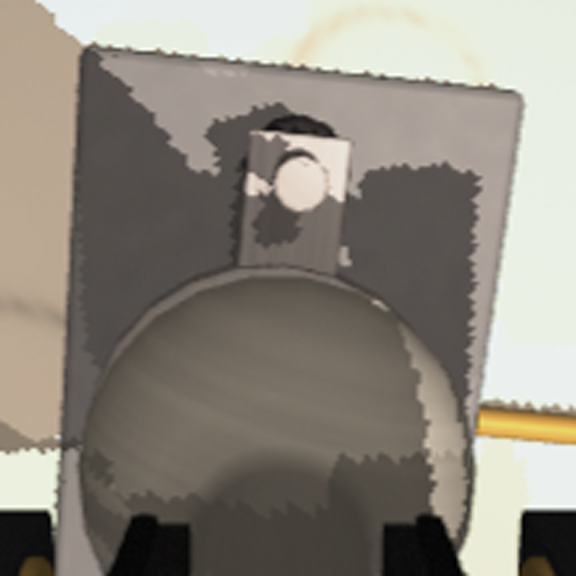

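View pics/side16.png

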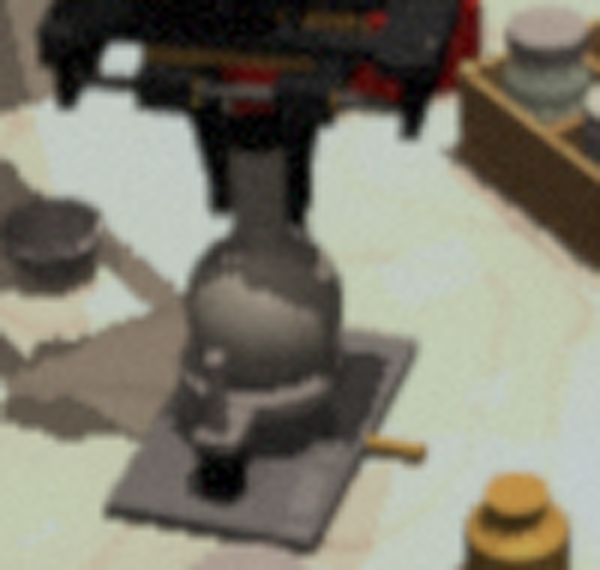

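The flask is upright again: the belly top is at crop y=277, as it was before pressing, and the ring is on its stop. I'll check the whole scene and stability, then hand in.

Run:
```python
from rig import *
from h import *
np.set_printoptions(precision=4,suppress=True)
cv2.imwrite("pics/side17.png",camera("side")[:,:,::-1])
for i in range(6): camera("top")
o=get_obs(); print(o['time'],o['position'],o['ft_force'],Rot.from_quat(o["tool_rot"]).as_matrix()[:,1],o['joint_velocities'])
```

```text
23.35 [ 0.5939 -0.0079  0.102 ] [-0.8144 -6.4149 19.5163] [ 0.0108 -0.0061 -0.9999] [ 0.0003  0.0007  0.      0.001   0.0004 -0.0016]
```

View pics/side17.png

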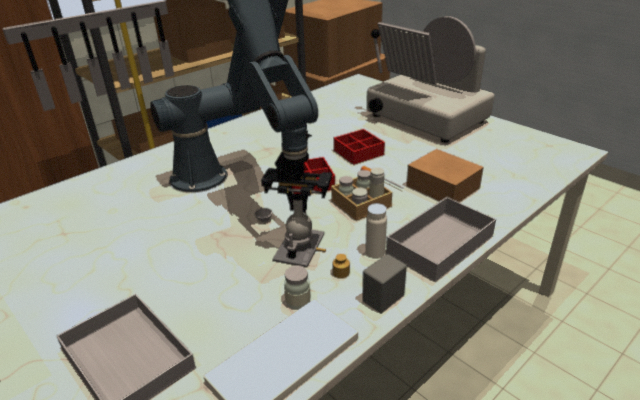

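The scene is undisturbed: the tin is in the crate at (377,182), and the flask is held down in the ring at (297,230). The readings are steady.

```bash
python3 -c "
from rig import *
print(hand_in())"
```

```text
the job is handed in; nothing more can be done
None
```

I moved the tin from the ring into the empty cell of the wooden crate and released it. I then seated the flask in the ring, pushed it down to the stop, and handed in at about 23.4 s while still holding it there.

**Last checks**
- **Tin:** it stands upright about 3 mm from the measured cell centre, by the top camera just after release.
- **Ring:** the wrist force read about 19.5 N up, steady over the last 0.4 s. With the flask's roughly 3 N that is above the 17 N needed at the stop, and the travel from first contact was about 17–18 mm.
- **Flask:** it looks upright and centred in the side and wrist pictures. A sideways force of about 6 N remains.
- **Other things:** nothing else looked shifted in the last side picture.

**What failed or disagreed**
- **First grasp:** it slipped off the tin's rim. In the pictures the real fingertips sit about 34 mm above the reported TCP. I worked with that offset afterwards.
- **Tilt during the push:** the TCP drifted and tilted the flask by roughly 0.08 rad. I brought it back while still pressing.
- **Camera mismatch:** the wrist camera differed from the other views by about 3–4 mm.

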